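# Lock the tube rack on the bench shaker with its hold-down plate

## Robot

A 6-joint arm with a two-finger parallel gripper is mounted at the origin on the work surface. World frame = base frame: x ahead of the robot, y to its left, z up, the work surface at z = 0. Lengths are in m, angles in degrees, forces in N, time in s.
With the tool pointing down it reaches from about 0.225 to 0.875 m from the base axis. Payload 3.4 kg.
Tool frame: the origin (TCP) lies on the centre line of the jaws, within the pads' length; the fingertips stand 11 mm ahead of it and the grasp point (between the pads) lies 8 mm behind it; x points along the fingers, y is the direction in which the jaws open and shut, and the axes are right-handed (so a half turn about x gives the same grasp; the last joint's range is limited). The gripper opens to 85 mm and grips with 20 to 120 N. Pads are 22 mm wide; open, the fingers measure 114 mm over their backs; the gripper's body (76 mm by 85 mm) begins 54 mm behind the grasp point. The pads swing forward as they close: fully open they stand 13 mm farther back than shut.
Start: joints at [-6.933, 15.808, 86.224, -0, 77.962, -6.933], TCP at [0.575, -0, 0.221] pointing down, gripper open.
Joint ranges: [-165.64, 165.64], [-43.16, 119.46], [12.63, 154.43], [-67.54, 247.53], [6.08, 155.33], [-154.97, 154.97]. Speed limits (degrees/s): [147.25, 147.25, 180, 180, 180, 180].

## Interface

Orientations are given as a 3x3 rotation matrix whose columns are the frame's x, y, z axes.
In Python, from bench import r, eyes, ticket, spotter gives the robot as it stands. The module is installed in compiled form; this text tells all that it offers.
- The arm moves only by the tool servo_tool, never from a script. Its argument "targets" is a list of rows, each a list of 3 entries, a list of its own where there are three numbers: the shift along the tool's x, y, z in mm, then the turn, a rotation vector about the tool's x, y, z in rad, then the finger opening in mm, from 0 to 85.4. In form: [[[dx, dy, dz], [wx, wy, wz], gripper], ...]. A call has 1 to 12 rows; each row shifts and turns the commanded pose from where the row before left it, along the tool's axes as they then stand; what a row does not reach is not made up. A row lasts 1/10 s, in which the tool goes at most 50 mm and 8.59 degrees, less where a joint would pass 70% of its speed; a pose out of reach is approached as far as the arm can. A call with a gripper value outside its range is refused whole. The fingers move at their own pace and stop on an object; the grip force is fixed at half the most. Time passes only in rows, so rows that do not move let the fingers close. It gives the time, the measured TCP pose, the force and the opening at its end, in the units of the state.
- r.get_state(): the state, without advancing time (a new reading comes with each control period).
- eyes.snapshot(name): name is "scene" or "side" or "wrist"; returns a dict with "image" (400x640x3 uint8, red, green, blue), "intrinsics" (3x3 intrinsics, pixels), "D" ([k1, k2, p1, p2, k3] as OpenCV has them; the pictures are not rectified), "pose" (4x4, takes a point from camera to world coordinates). Camera axes: x right, y down, z forward; pixel columns grow to the right and rows downward; lengths in m; the calibration is good to about 2 mm. A picture is of the moment at which its call begins. There is no depth.
- ticket.sign_off(): hands the job in, once; it reports no verdict.
Trained networks look in the newest picture that a camera, given by its name, has taken for a name from the list of things; names that differ only in an ending like _2 or _b are one class to them, and where a whole thing is asked for, a point or a joint stands for the part that bears it (a point fixed in the world has none). Each returns a list of dicts, best first, with "p" (0 to 1); they miss things now and then, are a little off and sometimes report something else, mostly with a low value. They report only what shows in the picture. A call takes as long as a camera call. They do not tell look-alikes from the thing itself.
- spotter.spot_in(camera, query): "box" ([left, top, width, height] as shares, 0 to 1, of the picture: columns of its width, rows of its height, round what is visible of it).
The state is a dict: "time": time; "q": joint angles; "qvel": joint speeds; "joint_torque": joint torques, N m; "position": TCP position; "eef_rot": TCP orientation; "force": force on the tool from outside, world axes, zero at the start; "ft_torque": the same for the moment, N m; "finger_gap": finger opening in m.
Only numpy, scipy, OpenCV 4.12 (cv2) and the standard library are available. Lean on these libraries where they do the work, as an engineer would, in place of code of your own. Each camera call takes 0.05 s, during which the arm holds its last target.

## Task

Pick up the yellow hold-down plate by its blue handle and hook its oblong eye over the brass-headed stud on the shaker: with the handle end raised, slip the nose under the head, draw the plate away from the tube rack until the eye meets the stud's neck, then level it onto the deck. Then push it towards the rack until it stops against the neck, so that its handle side is tucked under the head, and let go. Work gently by feel, never forcing the plate on the stud or deck, and leave the other things on the bench where they are.

Things in the scene. Friction and masses are not known exactly. Their poses are not given: they have to be found in the camera images.
- plate_grip (a point): Centre of the blue handle of the loose yellow hold-down plate (90 to 170 g, at first flat on the bench, handle up). Handle: block 16 mm (plate x) by 24 mm (plate y), from 4 to 42 mm above the plate's underside; this point is 23 mm above it. Axes are the plate's: x from its nose (-x) to its handle (+x), z up. The handle can be gripped across x or y.
- plate_eye (a point): Centre of the plate's oblong through-eye, half-way through the thickness, 74 mm to -x of the handle's centre. Plate 4 mm thick, 34 mm wide; eye 33.6 mm long (x) by 18 mm wide (y). The plate ends 25.8 mm to -x and 86 mm to +x of this point. Axes as plate_grip.
- plate: The whole hold-down plate; origin under the centre of the eye, on the plate's underside. Axes as plate_grip.
- slot (a point): Centre of the black slot in the shaker's deck, at the deck's level surface, 70 mm above the bench. x points along the slot away from the rack (the plate is to lie along it, handle to +x), z up. The stud is clamped in the slot anywhere within 8.5 mm of this point along x, not measured: feel or see where. It does not yield. The deck spans x -115 to 115, y -90 to 90 mm.
- shaker: White bench shaker, fixed; origin on the bench under the slot, axes as slot. Stud: round neck 8 mm in diameter; brass bar head 52 mm long (x), 12 mm wide (y), underside 11 mm and top 15 mm above the deck. Plate tilted about 30 degrees, handle up: the nose bar fits under the head's rack-side end. Clear rack with capped tubes at x -108 to -62, y -75 to 75 mm, 48 mm above the deck.
- spare: Bystander: bare steel plate 70 x 34 x 4 mm with a 16 mm round hole, no handle, flat on the bench. Origin under its centre.
- reagent: Bystander: amber bottle, 60 mm in diameter, 130 mm tall. Origin at its base.
- beaker: Bystander: clear beaker, 70 mm in diameter, 80 mm tall. Origin at its base.
- tipbox: Bystander: blue open box with dividers, 120 x 85 x 55 mm. Origin under its centre.
- pipette: Bystander: white and blue pipette lying along its x, about 215 mm long, 30 mm high at most. Origin on the bench, near its grip.
- jar: Bystander: small glass jar with white cap, 52 mm in diameter, 60 mm tall. Origin at its base.
- timer: Bystander: yellow timer, 70 x 60 x 22 mm, lying flat. Origin under its centre.
- plate_edge (a point): Middle of the eye's nose-side edge, half-way through the thickness, 16.8 mm to -x of plate_eye. The nose bar beyond it is 9 mm long. When this edge is against the stud's neck, the eye's other edge has only about 1.6 mm to spare to swing down past the head's far end. Axes as plate_grip.
Mind the look-alikes: they are no part of the job. What is meant by the plate is not turquoise, and is the larger of those in its own colour.

How it is judged:
By the outcome, as a careful person would: the job done as asked, in the order asked, and still so for the second after the job is handed in, with the robot touching nothing.
It also fails if it takes over 58 s, if anything falls off the work surface, if the arm or the gripper's body presses on something with over 40 N, if the wrist force passes 120 N, or if a joint passes its speed limit or range.

## Working session

There is one attempt and no reset: what is moved stays moved. The work goes in short steps, Python scripts to look and compute and a tool call to move; the robot and the scene stay as the last step left them, time stands still between calls to the robot, and variables do not carry over. Pictures are saved under pics/ and viewed, and the job is handed in when it is done.

Besides the shell and the picture viewer there is one more tool, called as name(argument=value, ...), one argument or row to a line, values as JSON. servo_tool: Moves the arm, as the interface text tells. Its arguments: {"type":"object","properties":{"targets":{"type":"array"}},"required":["targets"]}

```bash
mkdir -p pics; cat > h.py <<'E'
import numpy as np, cv2, json, pickle
from bench import r, eyes, ticket, spotter
def snap(name, tag):
    s=eyes.snapshot(name); cv2.imwrite(f'pics/{tag}.png', s['image'][:,:,::-1]); pickle.dump(s,open(f'{tag}.pkl','wb')); return s
def ray(s,u,v):
    p=cv2.undistortPoints(np.array([[[u,v]]],float),s['intrinsics'],np.array(s['D'],float))[0,0]
    T=np.array(s['pose']); d=T[:3,:3]@np.array([p[0],p[1],1.]); return T[:3,3],d
def atz(s,u,v,z):
    o,d=ray(s,u,v); return o+d*(z-o[2])/d[2]
def proj(s,P):
    T=np.array(s['pose']); R=T[:3,:3].T; t=-R@T[:3,3]
    return cv2.projectPoints(np.atleast_2d(P).astype(float),cv2.Rodrigues(R)[0],t,s['intrinsics'],np.array(s['D'],float))[0][:,0]
E
python3 - <<'E'
from h import *
print(r.get_state())
for n in ['scene','side','wrist']:
    s=snap(n,n+'0'); print(n,np.round(s['pose'],3).tolist())
    for q in ['plate_grip','plate','slot','shaker','spare']:
        print(q,[(round(d['p'],2),np.round(np.array(d['box'])*[640,400,640,400]).tolist()) for d in spotter.spot_in(n,q)[:4]])
E
```

```text
{'time': 0.0, 'q': array([-6.93289130e+00,  1.58479977e+01,  8.62964304e+01, -1.75031348e-03,
        7.79614191e+01, -6.93211246e+00]), 'qvel': array([-0.00815973, -0.02901155, -0.04271872,  0.0429515 , -0.07391471,
        0.04972461]), 'joint_torque': array([ 6.20495921e-04, -4.16768074e+01, -2.45808578e+01, -1.52056768e-04,
        1.11346930e-02,  1.69860516e-05]), 'position': array([5.74445235e-01, 4.97612428e-05, 2.20027571e-01]), 'eef_rot': array([[-1.83748042e-03,  9.99998312e-01, -7.37169771e-06],
       [ 1.93332963e-04, -7.01646388e-06, -9.99999981e-01],
       [-9.99998293e-01, -1.83748181e-03, -1.93319744e-04]]), 'force': array([-0.85865816, -0.73086849, -0.3029263 ]), 'ft_torque': array([ 0.00283309,  0.00909917, -0.01105124]), 'finger_gap': 0.085553171055979}
scene [[0.837, 0.47, -0.279, 0.961], [0.547, -0.723, 0.422, -0.578], [-0.003, -0.506, -0.863, 1.333], [0.0, 0.0, 0.0, 1.0]]
plate_grip [(0.75, [254.0, 284.0, 29.0, 24.0]), (0.7, [250.0, 237.0, 30.0, 32.0]), (0.64, [398.0, 146.0, 15.0, 22.0]), (0.53, [224.0, 209.0, 22.0, 26.0])]
plate [(0.86, [250.0, 240.0, 31.0, 
[... 539 characters left out ...]
.0, 289.0, 52.0, 23.0]), (0.74, [218.0, 255.0, 18.0, 34.0])]
slot [(0.82, [245.0, 160.0, 99.0, 66.0]), (0.39, [226.0, 304.0, 73.0, 70.0])]
shaker [(0.93, [247.0, 156.0, 95.0, 70.0])]
spare [(0.77, [373.0, 253.0, 22.0, 17.0])]
wrist [[1.0, -0.0, -0.0, 0.576], [-0.0, -0.947, -0.321, 0.081], [-0.0, 0.321, -0.947, 0.373], [0.0, 0.0, 0.0, 1.0]]
plate_grip [(0.76, [228.0, 276.0, 57.0, 46.0]), (0.71, [107.0, 244.0, 37.0, 57.0]), (0.6, [276.0, 344.0, 81.0, 23.0])]
plate [(0.9, [226.0, 278.0, 57.0, 44.0]), (0.73, [105.0, 245.0, 39.0, 54.0]), (0.59, [277.0, 340.0, 75.0, 24.0])]
slot [(0.75, [75.0, 0.0, 313.0, 153.0])]
shaker [(0.9, [78.0, 4.0, 308.0, 147.0])]
spare [(0.64, [383.0, 324.0, 35.0, 56.0])]
```

View pics/scene0.png

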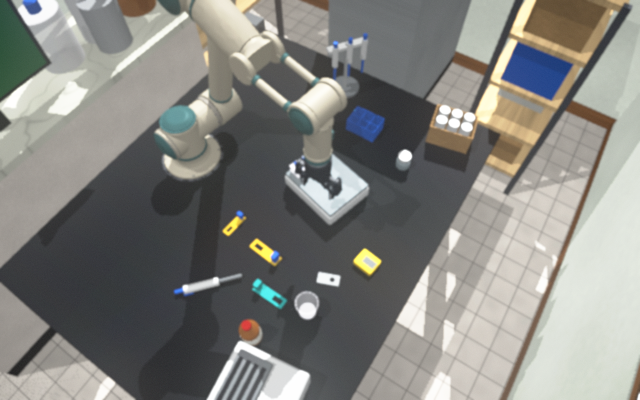

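View pics/side0.png

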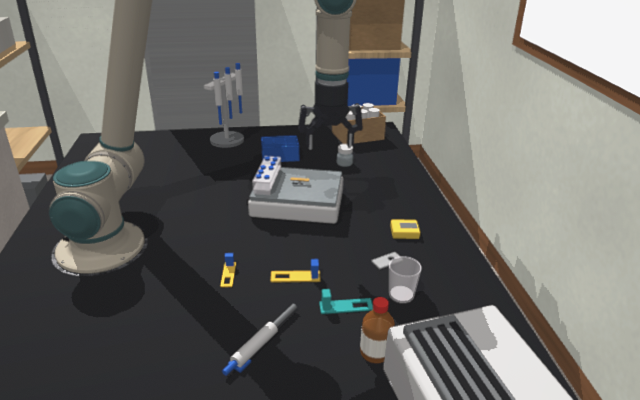

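View pics/wrist0.png

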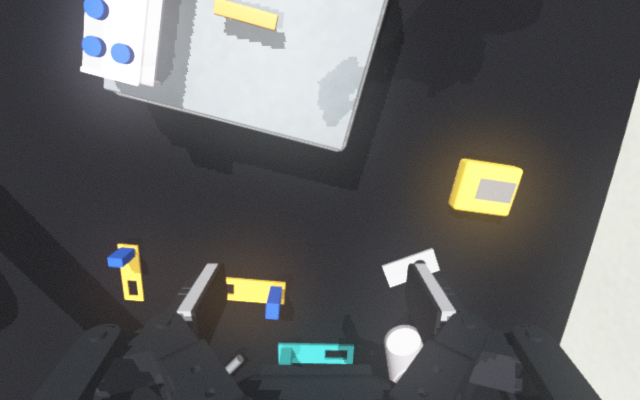

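```bash
python3 - <<'E'
from h import *
def load(t): return pickle.load(open(t+'.pkl','rb'))
for t,b in [('scene0',(235,225,75,60)),('side0',(250,245,110,70)),('wrist0',(80,220,260,110)),('side0',(235,145,125,85))]:
    im=load(t)['image'][:,:,::-1]; x,y,w,h=b; k=min(800//w,600//h)
    c=cv2.resize(im[y:y+h,x:x+w],None,fx=k,fy=k,interpolation=cv2.INTER_CUBIC)
    cv2.imwrite(f'pics/crop_{t}_{x}.png',c); print(t,b,k)
E
```

```text
scene0 (235, 225, 75, 60) 10
side0 (250, 245, 110, 70) 7
wrist0 (80, 220, 260, 110) 3
side0 (235, 145, 125, 85) 6
```

```bash
cd pics; ls
```

```text
crop_scene0_235.png
crop_side0_235.png
crop_side0_250.png
crop_wrist0_80.png
scene0.png
side0.png
wrist0.png
```

View pics/crop_scene0_235.png

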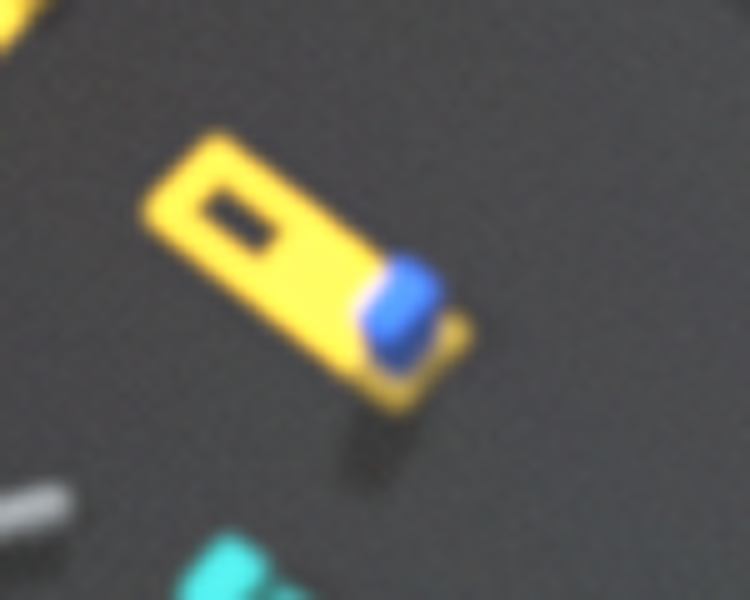

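View pics/crop_side0_235.png

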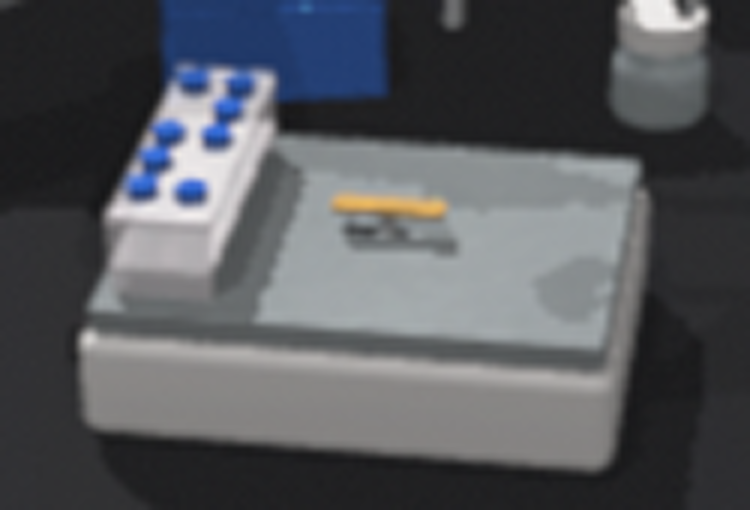

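View pics/crop_side0_250.png

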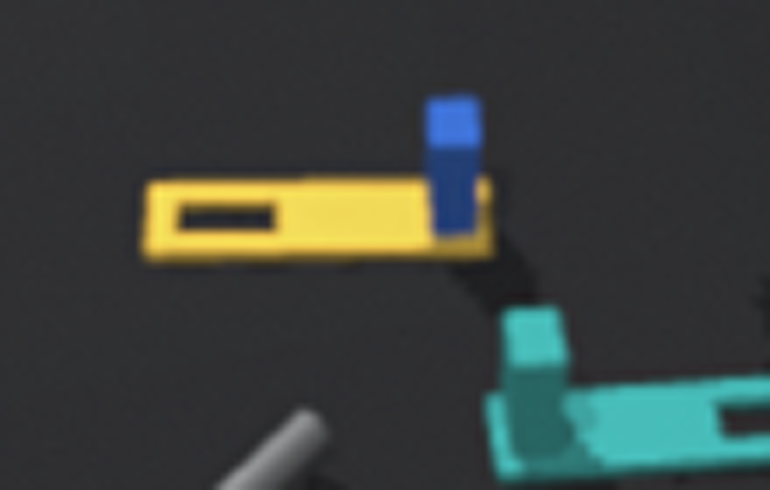

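View pics/crop_wrist0_80.png

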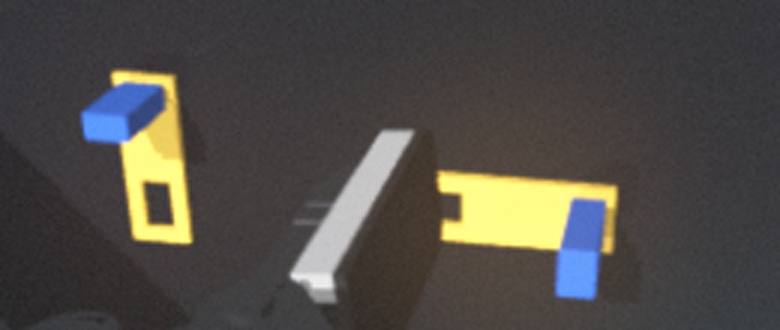

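```bash
cat >> h.py <<'E'
from scipy.optimize import least_squares
def load(t): return pickle.load(open(t+'.pkl','rb'))
def px(off,k,pts): return (np.array(pts,float)+.5)/k-.5+np.array(off)
PL=dict(nl=(-.0258,.017,.004),nr=(-.0258,-.017,.004),hl=(.086,.017,.004),hr=(.086,-.017,.004),
 e1=(-.0168,.009,.004),e2=(-.0168,-.009,.004),e3=(.0168,.009,.004),e4=(.0168,-.009,.004),
 tl=(.066,.012,.042),tr=(.066,-.012,.042),ul=(.082,.012,.042),ur=(.082,-.012,.042))
def fit(obs,model,x0,z=0.):
    # obs: list of (snap,name,uv) ; x,y,yaw
    def res(p):
        c,s=np.cos(p[2]),np.sin(p[2]); o=[]
        for sn,n,uv in obs:
            m=model[n]; P=[p[0]+c*m[0]-s*m[1],p[1]+s*m[0]+c*m[1],z+m[2]]
            o+=list(proj(sn,P)[0]-uv)
        return np.array(o)
    q=least_squares(res,x0,loss='soft_l1'); return q.x,res(q.x).reshape(-1,2)
E
python3 - <<'E'
from h import *
W,S,C=load('wrist0'),load('side0'),load('scene0')
ow=[(W,n,u) for n,u in zip(['hl','hr','tl','tr','ur','ul'],px((80,220),3,[(616,186),(611,252),(575,199),(559,247),(599,251),(606,200)]))]
os_=[(S,n,u) for n,u in zip(['nl','nr','hl','e1','e2','e3','e4','tl','tr','ur','ul'],px((250,245),7,[(148,180),(144,250),(491,178),(180,204),(178,230),(276,204),(275,230),(428,97),(428,146),(481,146),(480,97)]))]
oc=[(C,n,u) for n,u in zip(['nl','nr','hl','hr'],px((235,225),10,[(215,130),(142,207),(473,328),(400,410)]))]
for nm,o in [('w',ow),('s',os_),('c',oc),('all',ow+os_+oc)]:
    p,e=fit(o,PL,[.5,-.1,0]); print(nm,np.round(p[:2]*1000,1),np.degrees(p[2]),np.round(np.abs(e).max(),2))
    g=p[:2]+.074*np.array([np.cos(p[2]),np.sin(p[2])]); print(' grip',g)
# shaker: deck corners in side; px
DK=dict(a=(-.115,-.09,.07),b=(.115,-.09,.07),c=(.115,.09,.07),d=(-.115,.09,.07))
os2=[(S,n,u) for n,u in zip('abc',px((235,145),6,[(88,315),(606,360),(640,160)]))]
p,e=fit(os2,DK,[.6,.2,0]); print('deck',p[:2],np.degrees(p[2]),np.round(e,1).tolist())
for u,v in px((235,145),6,[(333,205),(446,210)]): print('head',atz(S,u,v,.085))
E
```

```text
w [ 451.5 -136.3] -13.07819829201614 12.9
 grip [ 0.52357548 -0.15306203]
s [ 446.7 -169.8] -5.713755758917334 0.95
 grip [ 0.52037428 -0.17721093]
c [ 441.9 -167. ] -5.464347266934303 0.83
 grip [ 0.51559974 -0.17402829]
all [ 447.1 -167.8] -4.0912951139171145 14.98
 grip [ 0.52087528 -0.17308433]
deck [0.51210009 0.13943701] -14.416657060715478 [[-0.3, 0.1], [0.2, -0.9], [0.2, 0.7]]
head [0.49257173 0.14392971 0.085     ]
head [0.54360485 0.13380437 0.085     ]
```

```bash
python3 - <<'E'
from h import *
W,S,C=load('wrist0'),load('side0'),load('scene0')
ow=[(W,n,u) for n,u in zip(['hl','hr','tl','tr','ur','ul'],px((80,220),3,[(616,186),(611,252),(563,248),(557,297),(595,298),(600,250)]))]
os_=[(S,n,u) for n,u in zip(['nl','nr','hl','e1','e2','e3','e4','tl','tr','ur','ul'],px((250,245),7,[(148,180),(144,250),(491,178),(180,204),(178,230),(276,204),(275,230),(428,97),(428,146),(481,146),(480,97)]))]
oc=[(C,n,u) for n,u in zip(['nl','nr','hl','hr'],px((235,225),10,[(215,130),(142,207),(473,328),(400,410)]))]
for nm,o in [('w',ow),('s',os_),('c',oc),('all',ow+os_+oc)]:
    p,e=fit(o,PL,[.5,-.1,0]); print(nm,np.round(p[:2]*1000,1),np.degrees(p[2]),np.round(np.abs(e).max(),2))
    g=p[:2]+.074*np.array([np.cos(p[2]),np.sin(p[2])]); print(' grip',g)
print('TCP proj', proj(W,r.get_state()['position']))
# wrist: deck corner/edges
for u,v in [(343,150),(386,0)]: print(atz(W,u,v,.07))
for u,v in [(216,0),(214,10),(276,28),(278,16)]: print('head',atz(W,u,v,.085))
E
```

```text
w [ 446.9 -168.1] -5.785538418096485 1.28
 grip [ 0.52052042 -0.17558107]
s [ 446.7 -169.8] -5.713755758917334 0.95
 grip [ 0.52037428 -0.17721093]
c [ 441.9 -167. ] -5.464347266934303 0.83
 grip [ 0.51559974 -0.17402829]
all [ 446.6 -169.2] -5.184035960223274 1.95
 grip [ 0.52027338 -0.17585628]
TCP proj [[315.07892639 253.93243633]]
[0.60153594 0.03118015 0.07      ]
[0.63473084 0.15860099 0.07      ]
head [0.49513847 0.15509911 0.085     ]
head [0.49288133 0.14789121 0.085     ]
head [0.54278044 0.1341777  0.085     ]
head [0.54471889 0.14303264 0.085     ]
```

servo_tool(
  targets=[
    [[0,-14,-40],[0,0,0],85],
    [[0,-14,-40],[0,0,0],85],
    [[0,-14,-40],[0,0,0],85],
    [[0,-13,-40],[0,0,0],85],
    [[0,0,0],[0,0,0],85],
    [[0,0,0],[0,0,0],85],
    [[0,0,0],[0,0,0],85],
  ],
)

```text
time: 1.6
position: [0.5204, 0.1593, 0.2209]
eef_rot: [[0.0, 1.0, -0.0], [-0.001, -0.0, -1.0], [-1.0, 0.0, 0.001]]
force: [0.2, -0.3, -0.3]
finger_gap: 0.0852
```

```bash
python3 - <<'E'
from h import *
print(r.get_state()['position'],r.get_state()['force'])
snap('wrist','w1')
E
```

```text
[0.52042223 0.15928479 0.22092417] [ 0.24423861 -0.33815339 -0.25408839]
```

View pics/w1.png

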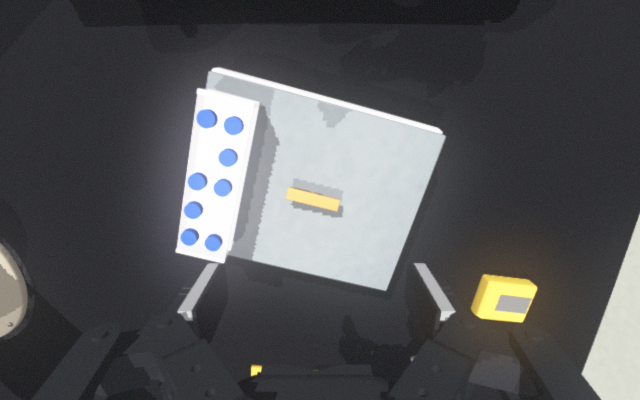

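```bash
python3 - <<'E'
from h import *
im=load('w1')['image'][:,:,::-1]
cv2.imwrite('pics/w1a.png',cv2.resize(im[165:235,265:365],None,fx=8,fy=8,interpolation=cv2.INTER_CUBIC))
cv2.imwrite('pics/w1b.png',cv2.resize(im[50:310,170:470],None,fx=2,fy=2,interpolation=cv2.INTER_CUBIC))
E
```

```text
(no output)
```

View pics/w1a.png

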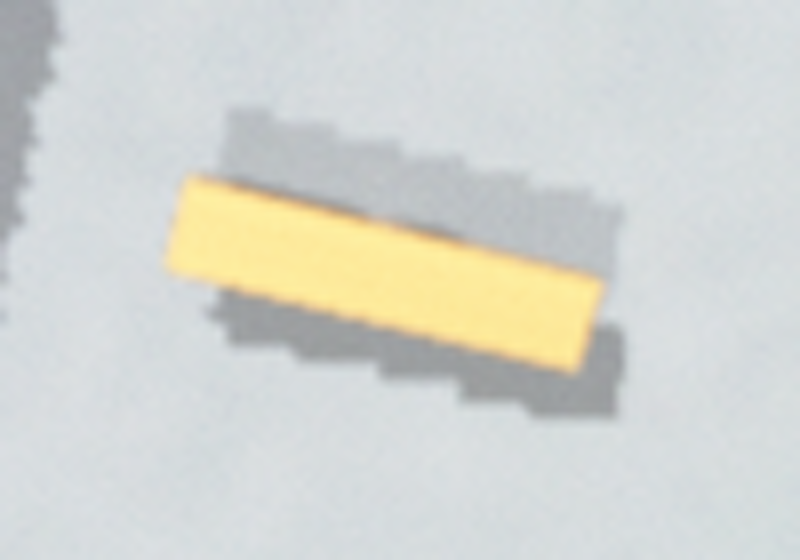

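View pics/w1b.png

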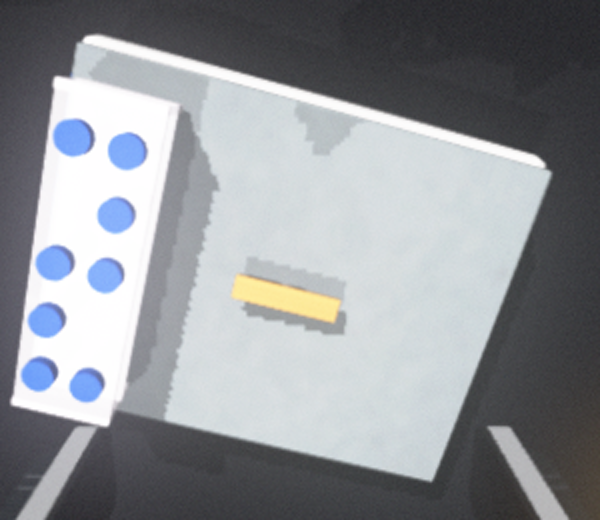

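```bash
python3 - <<'E'
from h import *
W=load('w1')
HD=dict(a=(-.026,-.006,.085),b=(.026,-.006,.085),c=(.026,.006,.085),d=(-.026,.006,.085))
o=[(W,n,u) for n,u in zip('dabc',px((265,165),8,[(186,175),(165,270),(578,374),(604,280)]))]
p,e=fit(o,HD,[.52,.14,-.25]); print('head',p[:2],np.degrees(p[2]),np.abs(e).max())
DK=dict(a=(-.115,-.09,.07),b=(.115,-.09,.07),c=(.115,.09,.07),d=(-.115,.09,.07))
o=[(W,n,u) for n,u in zip('bcd',px((170,50),2,[(433,481),(551,174),(78,42)]))]
p,e=fit(o,DK,[.52,.14,-.25]); print('deck',p[:2],np.degrees(p[2]),e)
for q in o: print(atz(W,*q[2],.07))
E
```

```text
head [0.51778763 0.14572335] -14.81264469238728 0.325261462833339
deck [0.51201439 0.14577946] -14.77097477991472 [[-0.04143413  2.36016553]
 [ 1.86923239 -0.23029149]
 [-1.28690823 -0.21769231]]
[0.60007897 0.03256372 0.07      ]
[0.6443829  0.20325779 0.07      ]
[0.4249052  0.26193041 0.07      ]
```

servo_tool(
  targets=[
    [[0,0,42],[0,0,0],50],
    [[0,0,42],[0,0,0],50],
    [[0,0,42],[0,0,0],50],
    [[0,0,42],[0,0,0],50],
    [[0,0,42],[0,0,0],50],
    [[0,0,42],[0,0,0],50],
    [[10,0,42],[0,0,0],50],
    [[30,0,41],[0.098,0,0],50],
    [[40,0,0],[0,0,0],50],
    [[30,0,0],[0,0,0],50],
    [[0,0,0],[0,0,0],50],
    [[0,0,0],[0,0,0],50],
  ],
)

```text
time: 2.85
position: [0.52, -0.1754, 0.1116]
eef_rot: [[-0.0, 0.995, -0.099], [0.0, -0.099, -0.995], [-1.0, -0.0, -0.0]]
force: [1.1, 0.0, 0.5]
finger_gap: 0.0502
```

```bash
python3 - <<'E'
from h import *
print(r.get_state()['position'],r.get_state()['force'])
snap('wrist','w2')
E
```

```text
[ 0.52003105 -0.17543926  0.11161023] [1.05513112 0.03928188 0.46779075]
```

View pics/w2.png

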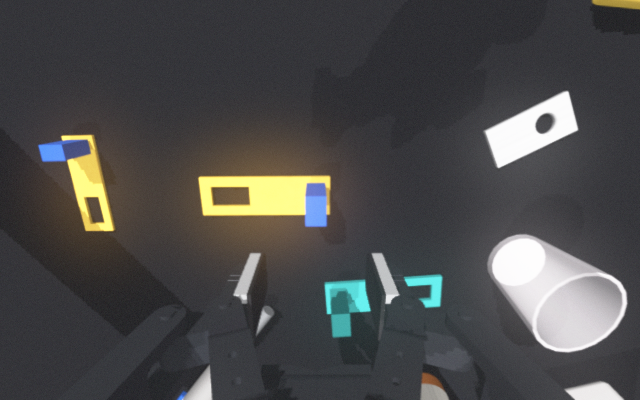

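```bash
python3 - <<'E'
from h import *
im=load('w2')['image'][:,:,::-1]
cv2.imwrite('pics/w2a.png',cv2.resize(im[165:240,190:345],None,fx=5,fy=5,interpolation=cv2.INTER_CUBIC))
E
```

```text
(no output)
```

View pics/w2a.png

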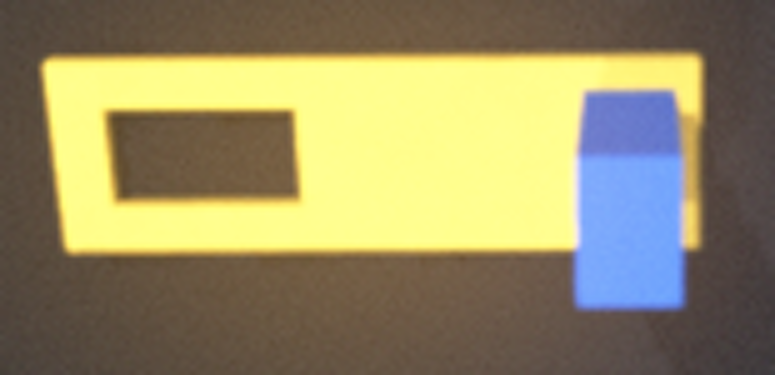

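```bash
python3 - <<'E'
from h import *
W=load('w2'); st=r.get_state()
o=[(W,n,u) for n,u in zip(['nl','nr','hl','hr','e1','e2','e3','e4','tl','tr','ur','ul'],px((190,165),5,[(42,58),(66,252),(703,54),(698,248),(106,110),(116,200),(293,110),(299,200),(577,154),(574,309),(684,307),(683,153)]))]
p,e=fit(o,PL,[.447,-.168,-.1]); print(p,np.degrees(p[2]),np.round(e,1).tolist())
g=p[:2]+.074*np.array([np.cos(p[2]),np.sin(p[2])]); print(g)
d=np.r_[g,.018]-st['position']; print('tool delta mm',st['eef_rot'].T@d*1000, 'plate x ang vs tool y', np.degrees(p[2]-np.arctan2(st['eef_rot'][1,1],st['eef_rot'][0,1])))
print(proj(W,st['position']), proj(W,st['position']-0.008*st['eef_rot'][:,0]))
E
```

```text
[ 0.44658465 -0.16926129 -0.09698312] -5.5567232468024965 [[0.3, 0.6], [0.1, -0.8], [-0.4, 0.9], [0.1, -0.3], [-1.0, -0.8], [-0.8, 1.0], [0.5, -0.9], [0.8, 0.9], [-0.3, 0.2], [0.7, -0.7], [-0.3, -0.4], [0.2, 0.4]]
[ 0.52023692 -0.17642679]
tool delta mm [94.73626879 -0.9261651   0.89458985] plate x ang vs tool y 0.11013339676605252
[[316.66647213 254.97618811]] [[316.65685379 262.43829138]]
```

```bash
python3 - <<'E'
from h import *
for _ in range(2):
    st=r.get_state(); print(st['time'],st['position'],st['eef_rot'].tolist())
E
```

```text
2.9 [ 0.52103456 -0.17551877  0.11273731] [[0.0022412990704230255, 0.9951101217724933, -0.09874625119167932], [-0.001153290169853492, -0.09874386130258359, -0.9951122146656829], [-0.9999968232450845, 0.0023442271625060285, 0.0009263361968144698]]
2.9 [ 0.52103456 -0.17551877  0.11273731] [[0.0022412990704230255, 0.9951101217724933, -0.09874625119167932], [-0.001153290169853492, -0.09874386130258359, -0.9951122146656829], [-0.9999968232450845, 0.0023442271625060285, 0.0009263361968144698]]
```

servo_tool(
  targets=[
    [[30,0,1],[0,0,0],50],
    [[30,0,0],[0,0,0],50],
    [[20,0,0],[0,0,0],50],
    [[8,0,0],[0,0,0],50],
    [[4,0,0],[0,0,0],50],
    [[0,0,0],[0,0,0],50],
    [[0,0,0],[0,0,0],50],
  ],
)

```text
time: 3.6
position: [0.5211, -0.1758, 0.0208]
eef_rot: [[0.003, 0.995, -0.098], [-0.001, -0.098, -0.995], [-1.0, 0.003, 0.001]]
force: [-0.2, -0.0, 1.2]
finger_gap: 0.0502
```

```bash
python3 - <<'E'
from h import *
snap('wrist','w3'); snap('side','s3')
im=load('s3')['image'][:,:,::-1]
cv2.imwrite('pics/s3a.png',cv2.resize(im[190:310,230:380],None,fx=5,fy=5,interpolation=cv2.INTER_CUBIC))
E
```

```text
(no output)
```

View pics/w3.png

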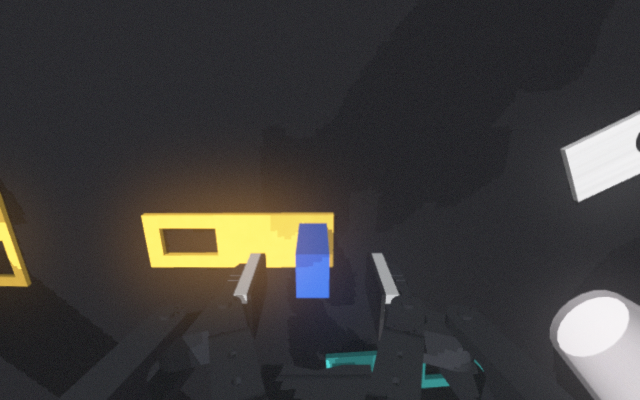

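View pics/s3a.png

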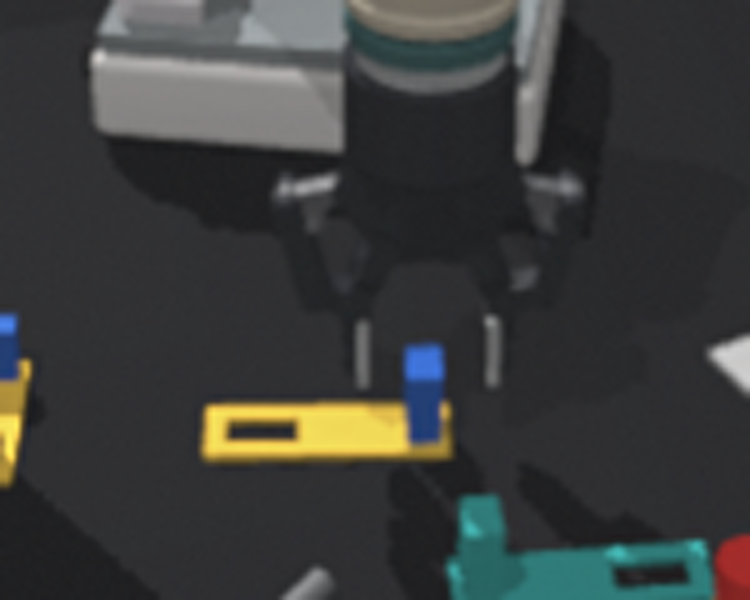

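```bash
python3 - <<'E'
from h import *
st=r.get_state(); R=st['eef_rot'];p=st['position']
print(p)
S,W=load('s3'),load('w3')
for dx in (-.03,-.02,-.008,0,.005,.011):
  for dy in(-.025,.025):
    P=p+R@[dx,dy,0]; print(dx,dy,(proj(S,P)[0]-[230,190])*5,proj(W,P)[0], P[2])
g=np.array([.5202,-.1764])
for z in (.004,.042): print(z,(proj(S,np.r_[g,z])[0]-[230,190])*5,proj(W,np.r_[g,z])[0])
E
```

```text
[ 0.5208263  -0.17575327  0.02055593]
-0.03 -0.025 [367.23934051 343.09140686] [258.57924617 285.17668795] 0.05049813416001763
-0.03 0.025 [477.90905435 341.83972627] [369.20230923 285.17187432] 0.05061354140548528
-0.02 -0.025 [367.31112301 360.70348648] [262.10724013 273.37642811] 0.040498164274908086
-0.02 0.025 [477.47071399 359.42368443] [365.91091373 273.36950572] 0.040613571520375744
-0.008 -0.025 [367.39750689 381.62104629] [265.81226726 260.9969706 ] 0.028498200412776634
-0.008 0.025 [476.94998352 380.30832925] [362.45456201 260.98840205] 0.028613607658244285
0 -0.025 [367.45523275 395.43611617] [268.013544   253.64814642] 0.020498224504688994
0 0.025 [476.60599306 394.10194972] [360.40112405 253.63885308] 0.020613631750156652
0.005 -0.025 [367.49136303 404.01823952] [269.29447411 249.37395853] 0.015498239562134223
0.005 0.025 [476.39227213 402.67086467] [359.20625191 249.36432456] 0.015613646807601878
0.011 -0.025 [367.53476888 414.26407399] [270.74458286 244.53712933] 0.009498257631068497
0.011 0.025 [476.13709057 412.90104714] [357.85359295 244.52717834] 0.009613664876536152
0.004 [420.53118599 423.9933102 ] [313.3282161  241.39980347]
0.042 [421.38530195 358.53522519] [312.92171699 276.37458648]
```

servo_tool(
  targets=[
    [[0,0,0],[0,0,0],20],
    [[0,0,0],[0,0,0],10],
    [[0,0,0],[0,0,0],10],
    [[0,0,0],[0,0,0],10],
    [[0,0,0],[0,0,0],10],
    [[0,0,0],[0,0,0],10],
  ],
)

```text
time: 4.3
position: [0.5199, -0.1754, 0.0199]
eef_rot: [[0.0, 0.995, -0.098], [-0.0, -0.098, -0.995], [-1.0, 0.0, 0.0]]
force: [-2.3, -0.3, 5.9]
finger_gap: 0.014
```

servo_tool(
  targets=[
    [[-2,0,0],[0,0,0],10],
    [[-10,0,0],[0,0,0],10],
    [[-30,0,0],[0,0,0],10],
    [[-40,0,0],[0,0,0],10],
    [[-40,0,0],[0,0,0],10],
    [[0,0,0],[0,0,0],10],
    [[0,0,0],[0,0,0],10],
  ],
)

```text
time: 5.0
position: [0.5203, -0.1755, 0.1424]
eef_rot: [[0.002, 0.995, -0.098], [-0.001, -0.098, -0.995], [-1.0, 0.002, 0.001]]
force: [-0.7, 1.5, -2.3]
finger_gap: 0.0141
```

```bash
python3 - <<'E'
from h import *
st=r.get_state(); print(st['position'],st['force'],st['ft_torque'],st['finger_gap'])
snap('wrist','w4'); snap('side','s4')
im=load('s4')['image'][:,:,::-1]
cv2.imwrite('pics/s4a.png',cv2.resize(im[160:280,230:380],None,fx=5,fy=5,interpolation=cv2.INTER_CUBIC))
E
```

```text
[ 0.52031575 -0.17547728  0.14244399] [-0.70128159  1.4838509  -2.33324194] [ 0.00081703 -0.02435396 -0.0532904 ] 0.014120349763688537
```

View pics/w4.png

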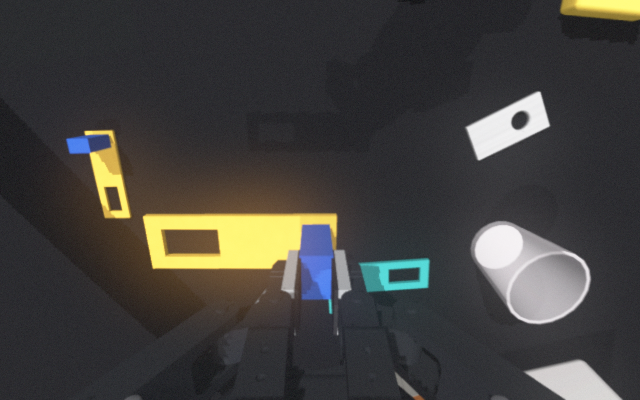

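View pics/s4a.png

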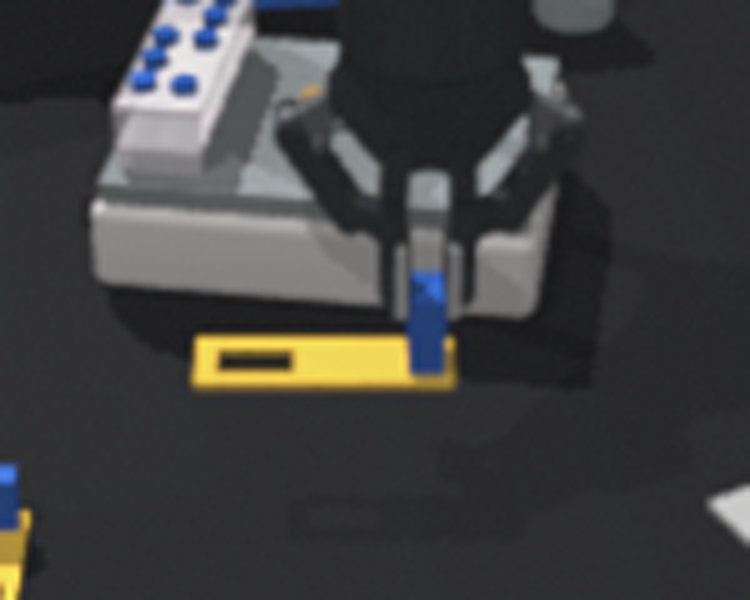

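```bash
python3 - <<'E'
from h import *
im=load('w4')['image'][:,:,::-1]
cv2.imwrite('pics/w4a.png',cv2.resize(im[205:310,135:365],None,fx=3.4783,fy=3.4783,interpolation=cv2.INTER_CUBIC)); print(800/230)
E
```

```text
3.4782608695652173
```

View pics/w4a.png

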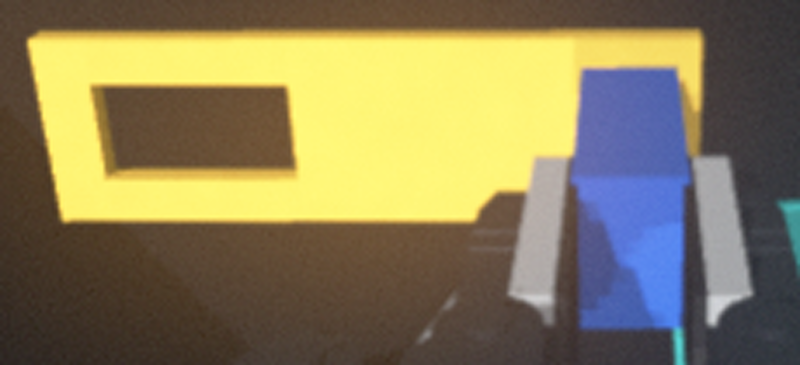

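```bash
cat >> h.py <<'E'
def pnp(s,names,uv):
    ok,rv,tv=cv2.solvePnP(np.array([PL[n] for n in names]),np.array(uv,float),s['intrinsics'],np.array(s['D'],float))
    pr=cv2.projectPoints(np.array([PL[n] for n in names]),rv,tv,s['intrinsics'],np.array(s['D'],float))[0][:,0]
    T=np.eye(4);T[:3,:3]=cv2.Rodrigues(rv)[0];T[:3,3]=tv.ravel(); return np.array(s['pose'])@T, pr-uv
E
python3 - <<'E'
from h import *
W=load('w4'); st=r.get_state()
n=['nl','nr','hl','e1','e2','e3','e4','tl','tr','ur','ul']
uv=px((135,205),800/230,[(33,39),(63,222),(702,36),(93,87),(105,180),(287,87),(297,179),(573,178),(578,328),(682,328),(691,180)])
T,e=pnp(W,n,uv); print(np.round(T,4).tolist()); print(np.round(e,1).tolist())
C=np.array(W['pose']); print('cam pose',np.round(C,4).tolist(), st['position'])
Tt=np.eye(4);Tt[:3,:3]=st['eef_rot'];Tt[:3,3]=st['position']; print('tool->plate',np.round(np.linalg.inv(Tt)@T,4).tolist())
E
```

```text
[[0.9948, 0.101, 0.0115, 0.4467], [-0.101, 0.9949, -0.0051, -0.1701], [-0.012, 0.0039, 0.9999, 0.1213], [0.0, 0.0, 0.0, 1.0]]
[[-0.9, 0.7], [0.3, -0.6], [-0.5, 1.2], [-0.7, -0.5], [0.6, -0.0], [0.5, -0.5], [0.6, 0.3], [-0.2, 0.2], [-0.9, 0.0], [1.4, -0.2], [-0.1, -0.5]]
cam pose [[0.9952, -0.0934, -0.0299, 0.5286], [-0.0981, -0.9422, -0.3205, -0.0944], [0.0018, 0.3219, -0.9468, 0.2948], [0.0, 0.0, 0.0, 1.0]] [ 0.5187652  -0.17475616  0.14012965]
tool->plate [[0.0093, -0.0028, -1.0, 0.019], [1.0, 0.0031, 0.0093, -0.0722], [0.0031, -1.0, 0.0029, 0.0025], [0.0, 0.0, 0.0, 1.0]]
```

```bash
cat >> h.py <<'E'
from scipy.spatial.transform import Rotation as Ro
YAW=-14.8; HEAD=np.array([.5178,.1457]); DECK=.070
OFF=np.array([.0195,-.074,.0015])  # plate origin in tool
def tool_pose(X,Z,th,yoff=0.,edge=-.0168,head=None):
    """edge-bottom at neck-frame X,Z (mm)"""
    h=HEAD if head is None else head
    a=np.radians(YAW); xs=np.array([np.cos(a),np.sin(a),0]); ys=np.array([-np.sin(a),np.cos(a),0]); z=np.array([0,0,1.])
    t=np.radians(th); p_x=np.cos(t)*xs+np.sin(t)*z; pn=-np.sin(t)*xs+np.cos(t)*z
    R=np.c_[-pn,p_x,-ys]
    E=np.r_[h,DECK]+X/1e3*xs+Z/1e3*z+yoff/1e3*ys
    return E-edge*p_x-R@OFF,R
def edge_of(pos,R,head=None):
    h=HEAD if head is None else head
    E=pos+R@OFF+R[:,1]*-.0168
    a=np.radians(YAW); xs=np.array([np.cos(a),np.sin(a),0]); ys=np.array([-np.sin(a),np.cos(a),0])
    d=E-np.r_[h,DECK]; return np.round(np.array([d@xs,d@ys,d[2]])*1e3,2), round(float(np.degrees(np.arcsin(R[2,1]))),2), round(float(np.degrees(np.arctan2(R[1,1],R[0,1]))),2)
E
python3 - <<'E'
from h import *
st=r.get_state(); P,R=tool_pose(-31,60,30); print(P,R.tolist()); 
p0=np.array([.5202,-.1757,.1412])
R0=st['eef_rot']; print(R0.T@(P-p0)*1e3, st['position'])
E
```

```text
[0.55481138 0.13747265 0.1922875 ] [[0.48341169430222963, 0.8372936155044163, -0.25544575793579055], [-0.12772287896789525, -0.221222515661365, -0.9668233886044594], [-0.8660254037844387, 0.49999999999999994, -0.0]]
[ -50.76122631    3.65774936 -315.11093928] [ 0.5187652  -0.17475616  0.14012965]
```

servo_tool(
  targets=[
    [[-35,0,0],[0,0,0],10],
    [[-35,0,-35],[0,0,0],10],
    [[0,0,-40],[0,0,0],10],
    [[0,0,-40],[0,0,0],10],
    [[0,0,-40],[0,0,0],10],
    [[0,0,-40],[0,0,0],10],
    [[0,2,-40],[0,0,0],10],
    [[0,2,-40],[0,0,0],10],
    [[0,0,-40],[0,0,0],10],
    [[0,0,0],[0.08,0,0],10],
    [[0,0,0],[0.081,0,0],10],
    [[0,0,0],[0,0,0],10],
  ],
)

```text
time: 6.3
position: [0.5536, 0.1381, 0.2091]
eef_rot: [[-0.004, 0.967, -0.255], [-0.001, -0.255, -0.967], [-1.0, -0.004, 0.002]]
force: [0.5, -0.8, -0.4]
finger_gap: 0.0144
```

servo_tool(
  targets=[
    [[0,0,0],[0,0,0.131],10],
    [[0,0,0],[0,0,0.131],10],
    [[0,0,0],[0,0,0.131],10],
    [[0,0,0],[0,0,0.131],10],
    [[0,0,0],[0,0,0],10],
    [[0,0,0],[0,0,0],10],
  ],
)

```text
time: 6.9
position: [0.5541, 0.1378, 0.2107]
eef_rot: [[0.481, 0.839, -0.255], [-0.128, -0.22, -0.967], [-0.867, 0.498, 0.002]]
force: [-0.1, 0.1, -0.0]
finger_gap: 0.0138
```

```bash
python3 - <<'E'
from h import *
st=r.get_state(); print(st['position'],st['force'],edge_of(st['position'],st['eef_rot']))
P,R=tool_pose(-31,60,30); print(st['eef_rot'].T@(P-st['position'])*1e3, Ro.from_matrix(st['eef_rot'].T@R).as_rotvec())
snap('wrist','w5');snap('side','s5');
E
```

```text
[0.55408797 0.1377827  0.21068473] [-0.06156155  0.07444955 -0.01475459] (array([-3.195e+01, -4.000e-02,  7.859e+01]), 29.84, -14.7)
[16.34487031 -8.48027733  0.08803878] [0.00148622 0.00087541 0.00270612]
```

View pics/w5.png

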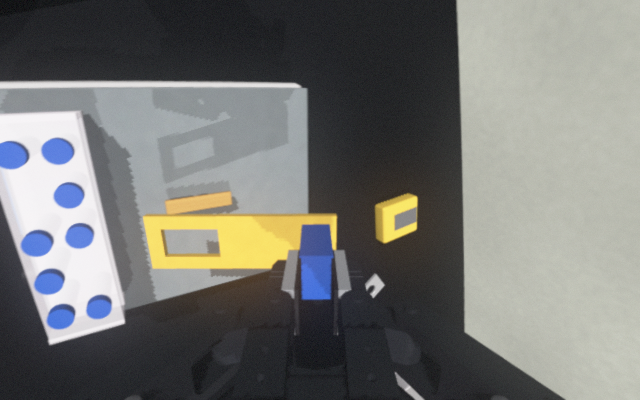

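View pics/s5.png

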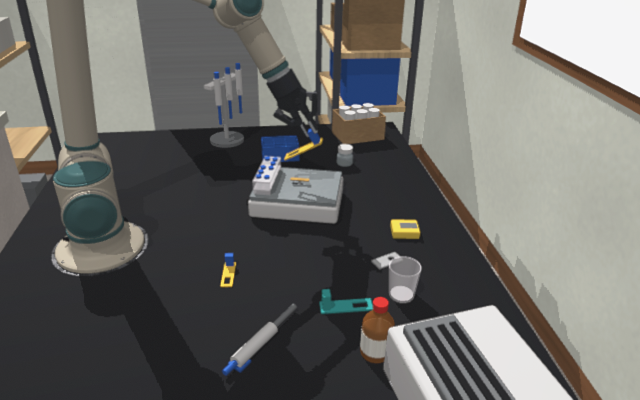

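servo_tool(
  targets=[
    [[13,-7.5,0],[0,0,0],10],
    [[13,-7.5,0],[0,0,0],10],
    [[13,-7.5,0],[0,0,0],10],
    [[0,0,0],[0,0,0],10],
    [[0,0,0],[0,0,0],10],
  ],
)

```text
time: 7.5
position: [0.5568, 0.1375, 0.1671]
eef_rot: [[0.484, 0.836, -0.257], [-0.128, -0.223, -0.966], [-0.865, 0.501, -0.0]]
force: [0.5, 0.6, -2.1]
finger_gap: 0.0139
```

```bash
python3 - <<'E'
from h import *
st=r.get_state(); print(st['position'],st['force'],edge_of(st['position'],st['eef_rot']))
s=snap('wrist','w6');snap('side','s6');snap('scene','c6')
a=np.radians(YAW); c,sn=np.cos(a),np.sin(a)
def nf(X,Y,Z): return [HEAD[0]+(c*X-sn*Y)/1e3,HEAD[1]+(sn*X+c*Y)/1e3,.07+Z/1e3]
print('head pred',proj(s,[nf(-26,6,15),nf(26,6,15),nf(26,-6,15),nf(-26,-6,15)]).round(1).tolist())
im=s['image'][:,:,::-1]
cv2.imwrite('pics/w6a.png',cv2.resize(im[170:290,125:285],None,fx=5,fy=5,interpolation=cv2.INTER_CUBIC))
im=load('s6')['image'][:,:,::-1]
cv2.imwrite('pics/s6a.png',cv2.resize(im[130:230,240:350],None,fx=6,fy=6,interpolation=cv2.INTER_CUBIC))
E
```

```text
[0.55678746 0.13749598 0.16706978] [ 0.54996932  0.61829033 -2.12088296] (array([-29.03,   0.67,  34.71]), 30.06, -14.91)
head pred [[165.5, 221.0], [242.5, 207.4], [243.8, 222.7], [168.3, 237.7]]
```

View pics/w6a.png

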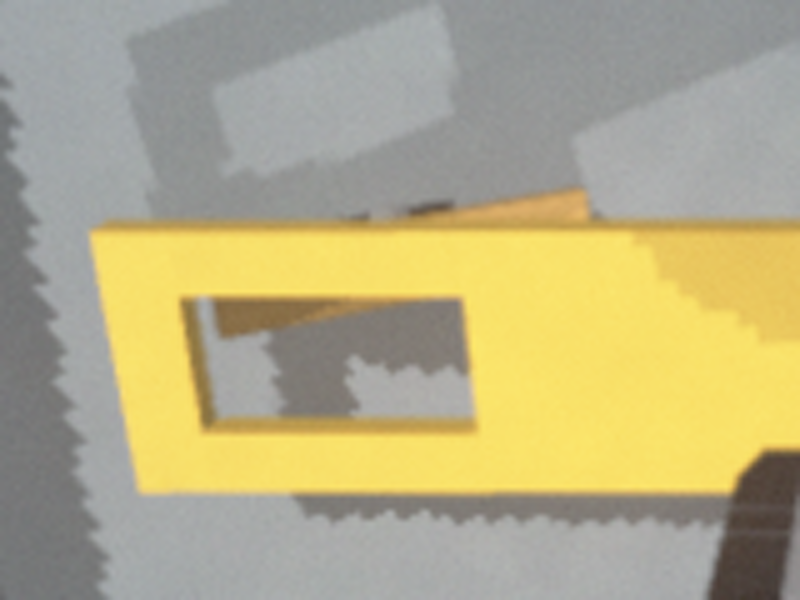

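View pics/s6a.png

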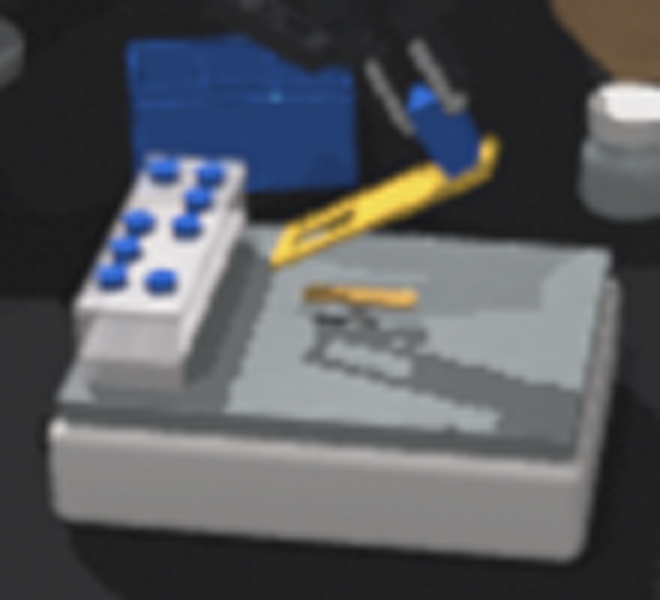

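```bash
python3 - <<'E'
from h import *
W=load('w6'); st=r.get_state()
# average tool-from-camera using nominal commanded pose: use w6 camera pose w/ measured state
n=['nl','nr','e1','e2','e3','e4']
uv=px((125,170),5,[(95,231),(138,493),(181,298),(205,431),(462,298),(477,430)])
R=st['eef_rot'];p=st['position']
print('pos',p, 'campose in tool', np.round(R.T@(np.array(W['pose'])[:3,3]-p),4))
W4=load('w4')
def res(o):
    Rp=R@np.c_[[0,1,0],[0,0,-1],[-1,0,0]].astype(float)
    return np.array([proj(W,p+R@o[:3]+Rp@(Ro.from_rotvec(o[3:]).apply(PL[k]) if len(o)>3 else PL[k]))[0]-u for k,u in zip(n,uv)]).ravel()
print(np.abs(res(OFF)).reshape(-1,2).round(1).tolist())
q=least_squares(res,OFF); print(q.x,np.round(q.fun.reshape(-1,2),1).tolist())
q=least_squares(res,np.r_[OFF,0,0,0]); print(q.x.round(4),np.round(q.fun.reshape(-1,2),1).tolist())
E
```

```text
pos [0.55626061 0.13781271 0.16775638] campose in tool [-0.1511  0.0009 -0.0815]
[[2.7, 1.4], [1.1, 1.0], [2.2, 0.9], [2.1, 1.8], [1.1, 1.0], [1.0, 2.3]]
[ 0.02227392 -0.07420121  0.00193271] [[-0.4, 0.3], [0.9, -0.7], [-0.3, -0.4], [-0.3, 0.2], [0.0, -0.2], [0.1, 0.7]]
[ 0.0243 -0.0751  0.0029 -0.0217  0.0301 -0.0069] [[0.0, 0.5], [0.3, -0.4], [0.0, -0.3], [-0.5, 0.3], [0.3, -0.5], [-0.1, 0.4]]
```

servo_tool(
  targets=[
    [[7,-5.5,0],[0,0,0],10],
    [[7.5,-4.5,0],[0,0,0],10],
    [[4,-2.3,0],[0,0,0],10],
    [[1.7,-1,0],[0,0,0],10],
    [[0,0,0],[0,0,0],10],
    [[0,0,0],[0,0,0],10],
  ],
)

```text
time: 8.25
position: [0.5536, 0.1382, 0.1423]
eef_rot: [[0.484, 0.837, -0.256], [-0.128, -0.222, -0.967], [-0.866, 0.501, -0.0]]
force: [-0.4, 0.5, -0.9]
finger_gap: 0.0143
```

```bash
cat > look.py <<'E'
from h import *
import sys
t=sys.argv[1]
F=[];E=[]
st=r.get_state(); print(np.round(st['force'],2),np.round(st['ft_torque'],3),edge_of(st['position'],st['eef_rot']))
s=snap('wrist','w'+t);snap('side','s'+t)
st=r.get_state(); print(np.round(st['force'],2),np.round(st['ft_torque'],3),edge_of(st['position'],st['eef_rot']))
im=s['image'][:,:,::-1]
a=cv2.resize(im[170:290,125:285],None,fx=5,fy=5,interpolation=cv2.INTER_CUBIC)
cv2.imwrite(f'pics/w{t}a.png',a)
im=load('s'+t)['image'][:,:,::-1]
cv2.imwrite(f'pics/s{t}a.png',cv2.resize(im[150:220,255:345],None,fx=8,fy=8,interpolation=cv2.INTER_CUBIC))
E
python3 look.py 7
```

```text
[-0.42  0.5  -0.93] [ 0.082  0.384 -0.038] (array([-32.31,   0.45,  10.  ]), 30.04, -14.83)
[-0.05  0.36 -1.  ] [0.077 0.307 0.004] (array([-32.2 ,   0.5 ,  10.23]), 30.07, -14.84)
```

View pics/w7a.png

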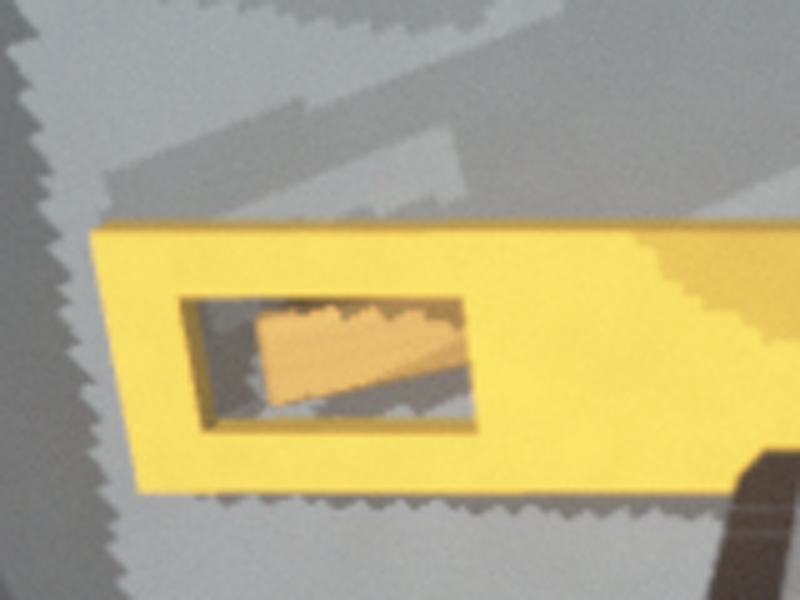

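View pics/s7a.png

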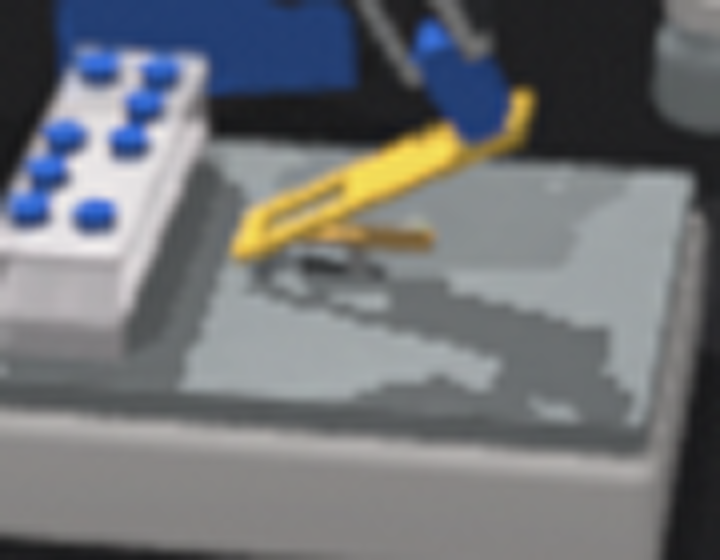

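servo_tool(
  targets=[
    [[0.87,-0.5,0],[0,0,0],10],
    [[0.87,-0.5,0],[0,0,0],10],
    [[0.87,-0.5,0],[0,0,0],10],
    [[0,0,0],[0,0,0],10],
    [[0,0,0],[0,0,0],10],
  ],
)

```text
time: 8.85
position: [0.5534, 0.1381, 0.1392]
eef_rot: [[0.484, 0.837, -0.256], [-0.128, -0.222, -0.967], [-0.866, 0.5, 0.0]]
force: [0.5, -0.5, -1.2]
finger_gap: 0.0147
```

servo_tool(
  targets=[
    [[0.87,-0.5,0],[0,0,0],10],
    [[0,0,0],[0,0,0],10],
    [[0,0,0],[0,0,0],10],
  ],
)

```text
time: 9.15
position: [0.5534, 0.1381, 0.1382]
eef_rot: [[0.484, 0.837, -0.256], [-0.128, -0.222, -0.967], [-0.866, 0.5, 0.0]]
force: [0.2, 0.1, -1.6]
finger_gap: 0.0141
```

servo_tool(
  targets=[
    [[0.43,-0.25,0],[0,0,0],10],
    [[0,0,0],[0,0,0],10],
    [[0,0,0],[0,0,0],10],
  ],
)

```text
time: 9.45
position: [0.5534, 0.1381, 0.1377]
eef_rot: [[0.484, 0.837, -0.256], [-0.128, -0.222, -0.967], [-0.866, 0.5, 0.0]]
force: [-0.0, 1.6, -2.0]
finger_gap: 0.0144
```

```bash
python3 look.py 8
```

```text
[-0.03  1.64 -2.03] [ 0.099  0.374 -0.02 ] (array([-32.48,   0.26,   5.39]), 30.03, -14.84)
[ 0.47 -0.09 -1.78] [ 0.132  0.325 -0.026] (array([-32.42,   0.3 ,   5.42]), 30.03, -14.84)
```

View pics/w8a.png

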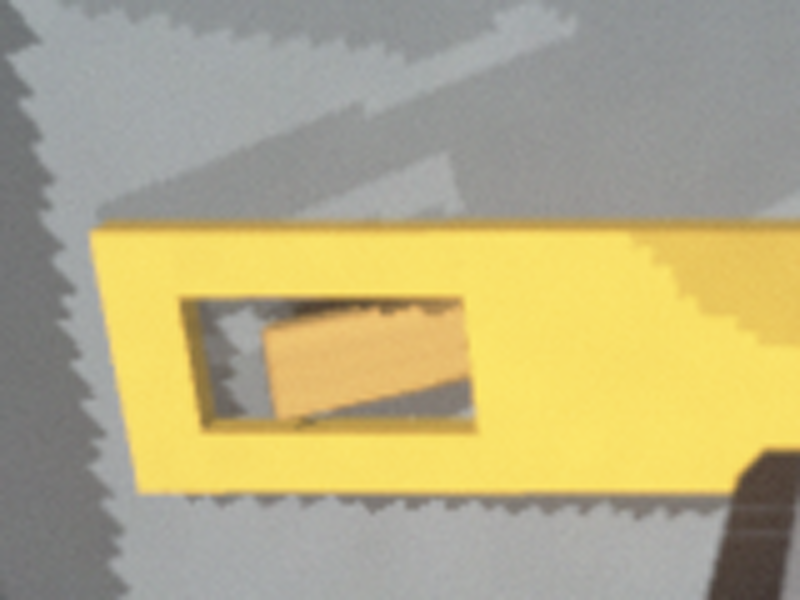

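View pics/s8a.png

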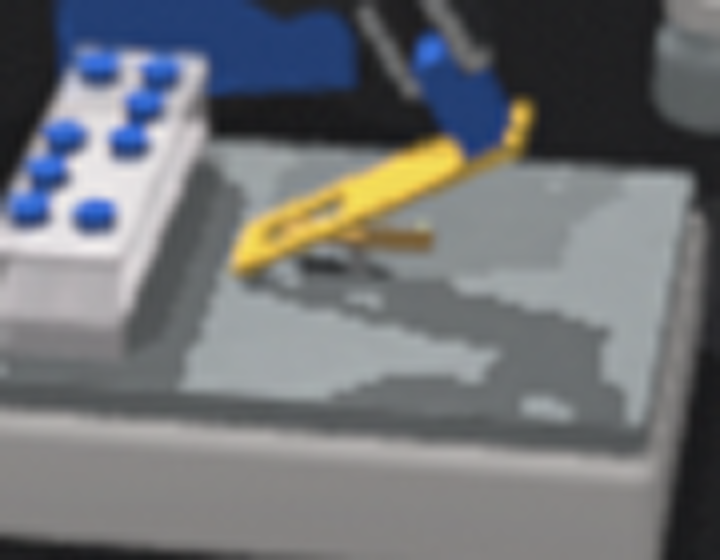

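servo_tool(
  targets=[
    [[0.43,-0.25,0],[0,0,0],10],
    [[0,0,0],[0,0,0],10],
    [[0,0,0],[0,0,0],10],
  ],
)

```text
time: 9.85
position: [0.5534, 0.1381, 0.1372]
eef_rot: [[0.484, 0.837, -0.256], [-0.128, -0.222, -0.967], [-0.866, 0.5, 0.0]]
force: [-0.6, 0.5, -1.7]
finger_gap: 0.0142
```

servo_tool(
  targets=[
    [[0.43,-0.25,0],[0,0,0],10],
    [[0,0,0],[0,0,0],10],
    [[0,0,0],[0,0,0],10],
  ],
)

```text
time: 10.15
position: [0.5534, 0.1381, 0.1367]
eef_rot: [[0.484, 0.837, -0.256], [-0.128, -0.222, -0.967], [-0.866, 0.5, -0.0]]
force: [0.6, 0.2, -2.4]
finger_gap: 0.0144
```

servo_tool(
  targets=[
    [[0.43,-0.25,0],[0,0,0],10],
    [[0,0,0],[0,0,0],10],
    [[0,0,0],[0,0,0],10],
  ],
)

```text
time: 10.45
position: [0.5536, 0.1381, 0.1364]
eef_rot: [[0.484, 0.837, -0.256], [-0.128, -0.222, -0.967], [-0.866, 0.501, -0.0]]
force: [1.0, -0.8, -0.5]
finger_gap: 0.0144
```

servo_tool(
  targets=[
    [[0.43,-0.25,0],[0,0,0],10],
    [[0,0,0],[0,0,0],10],
    [[0,0,0],[0,0,0],10],
  ],
)

```text
time: 10.75
position: [0.5538, 0.1382, 0.1361]
eef_rot: [[0.485, 0.837, -0.256], [-0.128, -0.222, -0.967], [-0.865, 0.501, -0.0]]
force: [0.4, -0.4, 1.6]
finger_gap: 0.0145
```

servo_tool(
  targets=[
    [[-1.56,0.9,0],[0,0,0],10],
    [[0,0,0],[0,0,0],10],
    [[1,1.73,0],[0,0,0],10],
    [[1,1.73,0],[0,0,0],10],
    [[1,1.73,0],[0,0,0],10],
    [[1,1.73,0],[0,0,0],10],
    [[0,0,0],[0,0,0],10],
    [[0,0,0],[0,0,0],10],
  ],
)

```text
time: 11.55
position: [0.5612, 0.136, 0.1374]
eef_rot: [[0.484, 0.837, -0.256], [-0.128, -0.222, -0.967], [-0.866, 0.5, 0.0]]
force: [0.2, -0.5, -1.3]
finger_gap: 0.0141
```

```bash
python3 look.py 9
```

```text
[ 0.19 -0.55 -1.34] [ 0.076  0.354 -0.007] (array([-24.46,   0.22,   5.14]), 30.02, -14.85)
[ 0.18  0.03 -1.04] [ 0.122  0.33  -0.005] (array([-24.58,   0.2 ,   5.14]), 30.02, -14.84)
```

View pics/w9a.png

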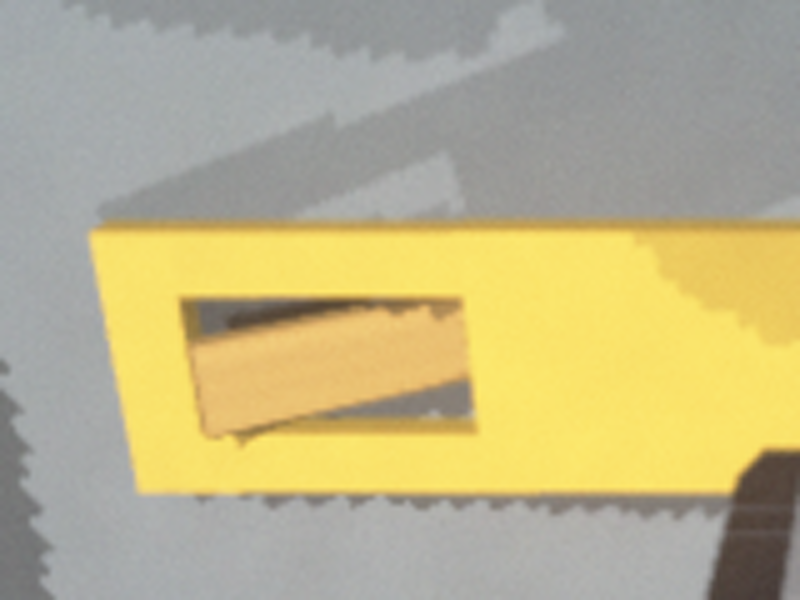

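View pics/s9a.png

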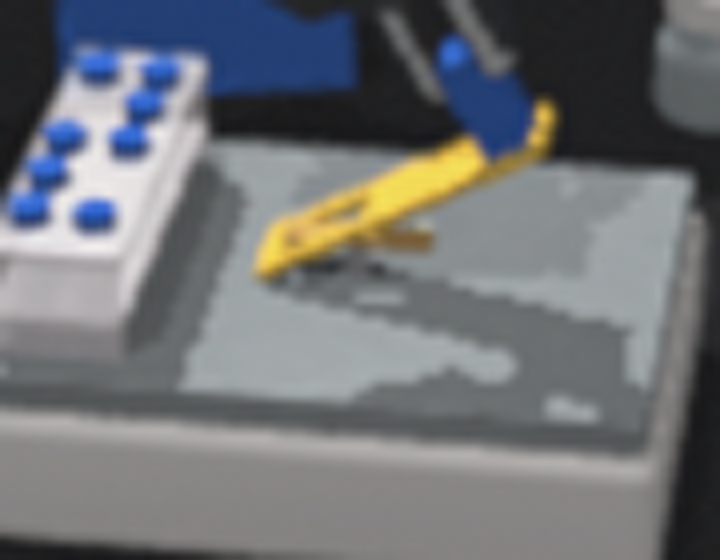

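servo_tool(
  targets=[
    [[1,1.73,0],[0,0,0],10],
    [[1,1.73,0],[0,0,0],10],
    [[1,1.73,0],[0,0,0],10],
    [[0,0,0],[0,0,0],10],
    [[0,0,0],[0,0,0],10],
  ],
)

```text
time: 12.15
position: [0.567, 0.1344, 0.1375]
eef_rot: [[0.484, 0.837, -0.256], [-0.128, -0.222, -0.967], [-0.866, 0.5, 0.0]]
force: [0.4, -0.5, -1.8]
finger_gap: 0.0141
```

servo_tool(
  targets=[
    [[1,1.73,0],[0,0,0],10],
    [[1,1.73,0],[0,0,0],10],
    [[1,1.73,0],[0,0,0],10],
    [[0,0,0],[0,0,0],10],
    [[0,0,0],[0,0,0],10],
  ],
)

```text
time: 12.65
position: [0.5728, 0.1329, 0.1375]
eef_rot: [[0.484, 0.837, -0.256], [-0.128, -0.222, -0.967], [-0.866, 0.5, 0.0]]
force: [0.7, -0.2, -1.1]
finger_gap: 0.0141
```

servo_tool(
  targets=[
    [[1,1.73,0],[0,0,0],10],
    [[1,1.73,0],[0,0,0],10],
    [[0,0,0],[0,0,0],10],
    [[0,0,0],[0,0,0],10],
  ],
)

```text
time: 13.05
position: [0.5767, 0.1319, 0.1375]
eef_rot: [[0.484, 0.837, -0.256], [-0.128, -0.222, -0.967], [-0.866, 0.5, -0.0]]
force: [-0.1, -0.6, -2.0]
finger_gap: 0.0138
```

servo_tool(
  targets=[
    [[0.5,0.87,0],[0,0,0],10],
    [[0.5,0.87,0],[0,0,0],10],
    [[0,0,0],[0,0,0],10],
    [[0,0,0],[0,0,0],10],
  ],
)

```text
time: 13.45
position: [0.5786, 0.1314, 0.1375]
eef_rot: [[0.484, 0.837, -0.256], [-0.128, -0.222, -0.967], [-0.866, 0.5, -0.0]]
force: [-0.7, -0.1, -0.8]
finger_gap: 0.0143
```

servo_tool(
  targets=[
    [[0.5,0.87,0],[0,0,0],10],
    [[0,0,0],[0,0,0],10],
    [[0,0,0],[0,0,0],10],
  ],
)

```text
time: 13.75
position: [0.5795, 0.1312, 0.1375]
eef_rot: [[0.484, 0.837, -0.256], [-0.128, -0.222, -0.967], [-0.866, 0.5, -0.0]]
force: [-0.9, 0.9, -2.3]
finger_gap: 0.014
```

servo_tool(
  targets=[
    [[0.25,0.43,0],[0,0,0],10],
    [[0,0,0],[0,0,0],10],
    [[0,0,0],[0,0,0],10],
  ],
)

```text
time: 14.05
position: [0.58, 0.131, 0.1375]
eef_rot: [[0.484, 0.837, -0.256], [-0.128, -0.222, -0.967], [-0.866, 0.5, 0.0]]
force: [0.3, 0.3, -0.8]
finger_gap: 0.014
```

servo_tool(
  targets=[
    [[0.25,0.43,0],[0,0,0],10],
    [[0,0,0],[0,0,0],10],
    [[0,0,0],[0,0,0],10],
  ],
)

```text
time: 14.35
position: [0.5805, 0.1309, 0.1375]
eef_rot: [[0.484, 0.837, -0.256], [-0.128, -0.222, -0.967], [-0.866, 0.5, -0.0]]
force: [-0.2, 0.4, -1.9]
finger_gap: 0.0145
```

servo_tool(
  targets=[
    [[0.25,0.43,0],[0,0,0],10],
    [[0,0,0],[0,0,0],10],
    [[0,0,0],[0,0,0],10],
  ],
)

```text
time: 14.65
position: [0.5809, 0.1308, 0.1375]
eef_rot: [[0.484, 0.837, -0.256], [-0.128, -0.222, -0.967], [-0.866, 0.5, 0.0]]
force: [-0.6, 0.0, -0.6]
finger_gap: 0.0141
```

servo_tool(
  targets=[
    [[0.25,0.43,0],[0,0,0],10],
    [[0,0,0],[0,0,0],10],
    [[0,0,0],[0,0,0],10],
  ],
)

```text
time: 14.95
position: [0.5812, 0.1307, 0.1374]
eef_rot: [[0.483, 0.837, -0.256], [-0.128, -0.222, -0.967], [-0.866, 0.5, 0.0]]
force: [-0.7, 0.5, -1.0]
finger_gap: 0.0139
```

servo_tool(
  targets=[
    [[0.25,0.43,0],[0,0,0],10],
    [[0,0,0],[0,0,0],10],
    [[0,0,0],[0,0,0],10],
  ],
)

```text
time: 15.25
position: [0.5816, 0.1305, 0.1373]
eef_rot: [[0.483, 0.837, -0.256], [-0.128, -0.222, -0.967], [-0.866, 0.5, 0.0]]
force: [-0.8, -0.4, -1.6]
finger_gap: 0.0143
```

servo_tool(
  targets=[
    [[0.25,0.43,0],[0,0,0],10],
    [[0,0,0],[0,0,0],10],
    [[0,0,0],[0,0,0],10],
  ],
)

```text
time: 15.55
position: [0.5819, 0.1303, 0.1372]
eef_rot: [[0.483, 0.837, -0.256], [-0.128, -0.222, -0.967], [-0.866, 0.5, 0.0]]
force: [-3.0, -0.0, -1.4]
finger_gap: 0.0142
```

servo_tool(
  targets=[
    [[0.25,0.43,0],[0,0,0],10],
    [[0,0,0],[0,0,0],10],
    [[0,0,0],[0,0,0],10],
  ],
)

```text
time: 15.85
position: [0.5823, 0.1302, 0.1371]
eef_rot: [[0.483, 0.837, -0.256], [-0.128, -0.222, -0.967], [-0.866, 0.499, 0.0]]
force: [-4.5, 1.5, -2.9]
finger_gap: 0.0143
```

```bash
python3 look.py 10
```

```text
[-4.51  1.54 -2.93] [0.429 1.21  0.021] (array([-2.64,  0.04,  4.83]), 29.96, -14.85)
[-4.12  0.61 -2.53] [ 0.406  1.259 -0.023] (array([-2.65, -0.01,  4.8 ]), 29.96, -14.85)
```

View pics/w10a.png

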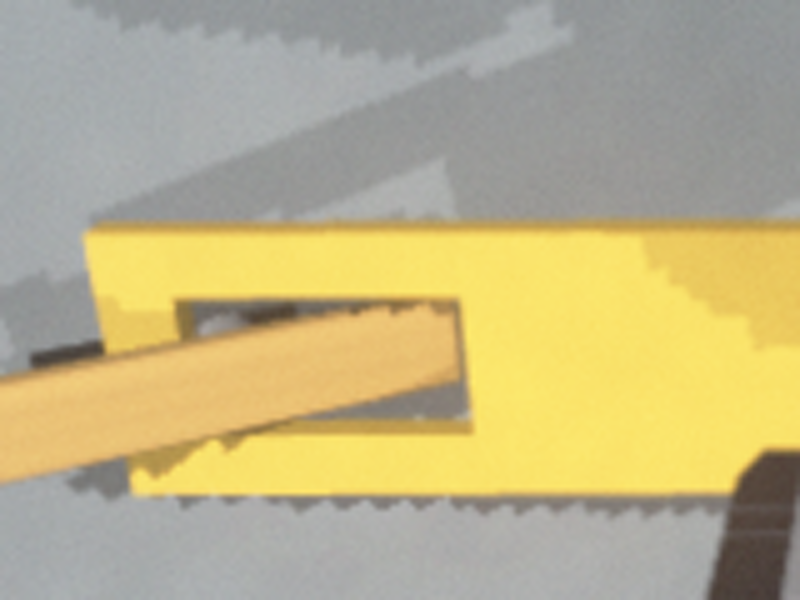

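View pics/s10a.png

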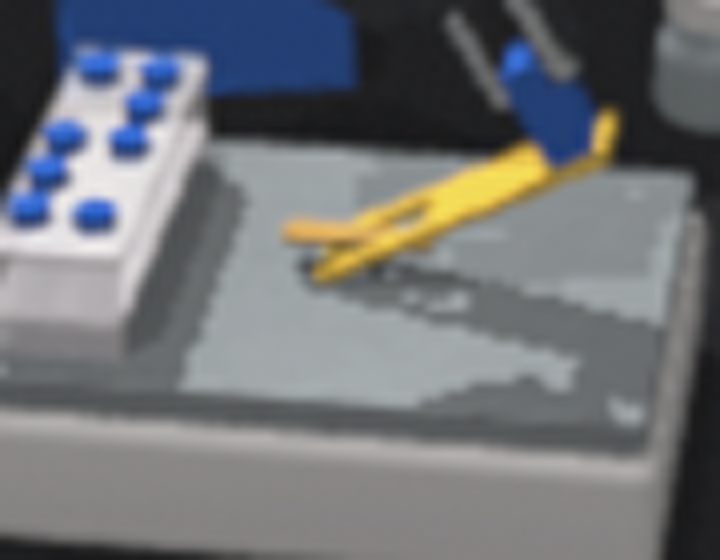

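servo_tool(
  targets=[
    [[4.78,0.9,0],[0,0,-0.0524],10],
    [[4.78,0.9,0],[0,0,-0.0524],10],
    [[0,0,0],[0,0,0],10],
    [[0,0,0],[0,0,0],10],
  ],
)

```text
time: 16.35
position: [0.5882, 0.1282, 0.1294]
eef_rot: [[0.392, 0.883, -0.257], [-0.105, -0.235, -0.966], [-0.914, 0.405, 0.001]]
force: [-4.4, 1.6, -1.2]
finger_gap: 0.0144
```

```bash
python3 look.py 11
```

```text
[-4.43  1.65 -1.21] [0.415 1.265 0.018] (array([-2.54, -0.29,  4.72]), 23.92, -14.9)
[-4.31  2.64 -1.88] [0.382 1.288 0.011] (array([-2.66, -0.24,  4.82]), 23.95, -14.85)
```

View pics/w11a.png

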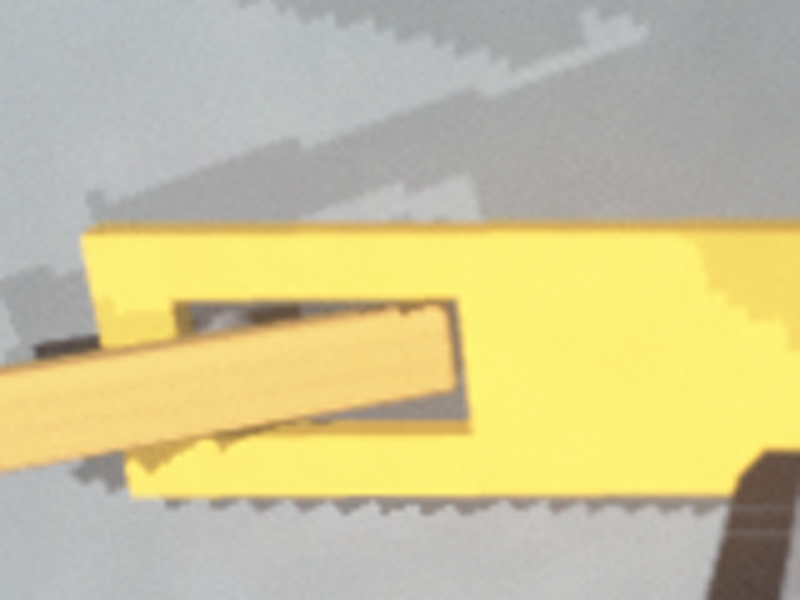

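servo_tool(
  targets=[
    [[4.78,0.9,0],[0,0,-0.0524],10],
    [[0,0,0],[0,0,0],10],
    [[0,0,0],[0,0,0],10],
  ],
)

```text
time: 16.75
position: [0.5908, 0.1276, 0.1255]
eef_rot: [[0.345, 0.903, -0.257], [-0.093, -0.24, -0.966], [-0.934, 0.358, 0.001]]
force: [-4.8, 0.9, -2.3]
finger_gap: 0.0143
```

servo_tool(
  targets=[
    [[4.78,0.9,0],[0,0,-0.0524],10],
    [[0,0,0],[0,0,0],10],
    [[0,0,0],[0,0,0],10],
  ],
)

```text
time: 17.05
position: [0.593, 0.1268, 0.1211]
eef_rot: [[0.297, 0.92, -0.257], [-0.081, -0.244, -0.966], [-0.951, 0.308, 0.002]]
force: [-3.8, 0.5, -2.1]
finger_gap: 0.0138
```

```bash
python3 look.py 12
```

```text
[-3.78  0.51 -2.06] [0.39  1.276 0.005] (array([-2.84, -0.47,  4.61]), 17.92, -14.88)
[-4.99  1.03 -2.88] [ 0.258  1.291 -0.025] (array([-2.93, -0.48,  4.7 ]), 17.95, -14.86)
```

View pics/w12a.png

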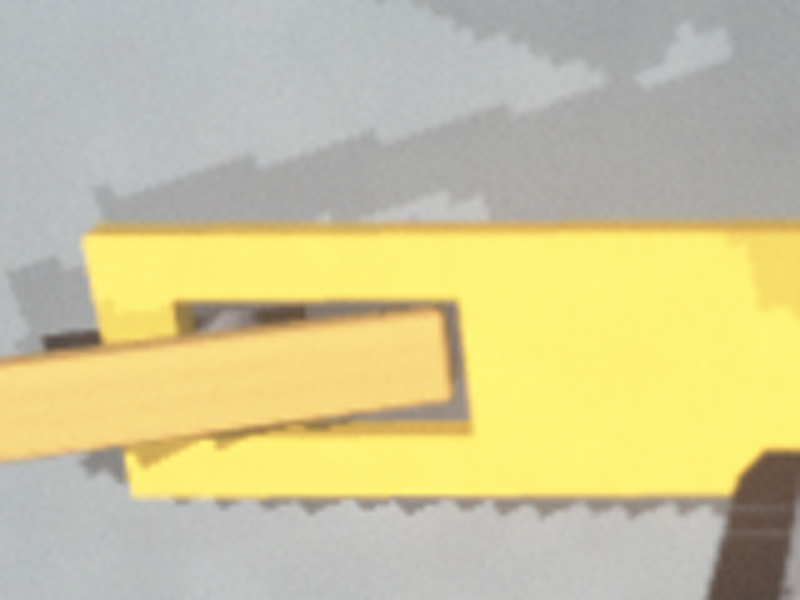

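View pics/s12a.png

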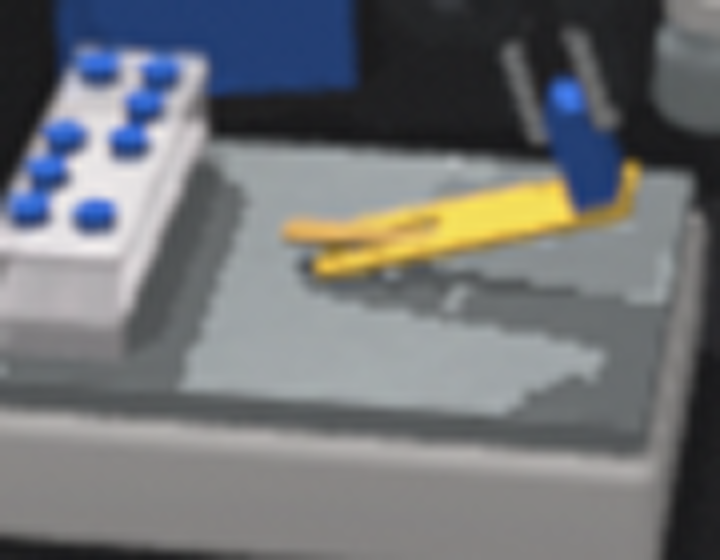

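servo_tool(
  targets=[
    [[4.78,0.9,0],[0,0,-0.0524],10],
    [[0,0,0],[0,0,0],10],
    [[0,0,0],[0,0,0],10],
  ],
)

```text
time: 17.45
position: [0.5951, 0.1262, 0.1167]
eef_rot: [[0.248, 0.934, -0.257], [-0.068, -0.248, -0.966], [-0.966, 0.257, 0.002]]
force: [-5.4, 1.8, -1.6]
finger_gap: 0.0141
```

servo_tool(
  targets=[
    [[4.78,0.9,0],[0,0,-0.0524],10],
    [[0,0,0],[0,0,0],10],
    [[0,0,0],[0,0,0],10],
  ],
)

```text
time: 17.75
position: [0.5969, 0.1257, 0.1122]
eef_rot: [[0.198, 0.946, -0.257], [-0.055, -0.251, -0.966], [-0.979, 0.206, 0.002]]
force: [-5.7, 2.4, -2.6]
finger_gap: 0.0141
```

```bash
python3 look.py 13
```

```text
[-5.72  2.41 -2.58] [0.312 1.265 0.007] (array([-3.22, -0.54,  4.42]), 11.87, -14.89)
[-5.2   0.48 -2.98] [0.307 1.235 0.054] (array([-3.3 , -0.54,  4.52]), 11.9, -14.86)
```

View pics/w13a.png

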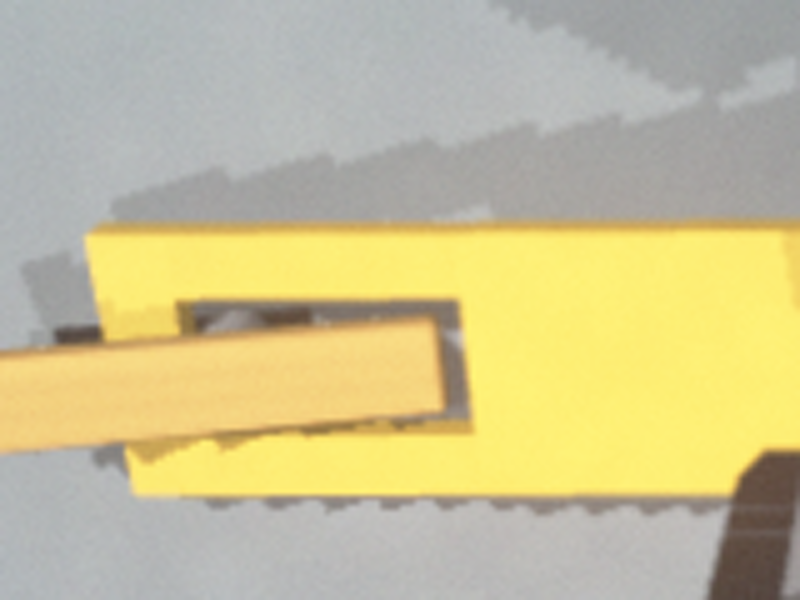

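servo_tool(
  targets=[
    [[4.78,0.9,0],[0,0,-0.0524],10],
    [[0,0,0],[0,0,0],10],
    [[0,0,0],[0,0,0],10],
  ],
)

```text
time: 18.15
position: [0.5986, 0.1252, 0.1077]
eef_rot: [[0.148, 0.955, -0.257], [-0.042, -0.254, -0.966], [-0.988, 0.154, 0.002]]
force: [-6.8, 1.8, -2.3]
finger_gap: 0.0144
```

servo_tool(
  targets=[
    [[4.78,0.9,0],[0,0,-0.0524],10],
    [[0,0,0],[0,0,0],10],
    [[0,0,0],[0,0,0],10],
  ],
)

```text
time: 18.45
position: [0.6001, 0.1249, 0.1031]
eef_rot: [[0.098, 0.961, -0.257], [-0.028, -0.256, -0.966], [-0.995, 0.102, 0.002]]
force: [-6.3, 1.2, -3.4]
finger_gap: 0.014
```

servo_tool(
  targets=[
    [[4.78,0.9,0],[0,0,-0.0524],10],
    [[0,0,0],[0,0,0],10],
    [[0,0,0],[0,0,0],10],
  ],
)

```text
time: 18.75
position: [0.6013, 0.1246, 0.0984]
eef_rot: [[0.047, 0.965, -0.257], [-0.015, -0.257, -0.966], [-0.999, 0.049, 0.002]]
force: [-6.0, 2.5, -1.9]
finger_gap: 0.0142
```

```bash
python3 look.py 14
```

```text
[-6.05  2.53 -1.9 ] [ 0.393  1.335 -0.047] (array([-3.63, -0.5 ,  4.47]), 2.8, -14.9)
[-6.45  1.57 -3.84] [ 0.294  1.272 -0.01 ] (array([-3.65, -0.52,  4.58]), 2.84, -14.88)
```

View pics/w14a.png

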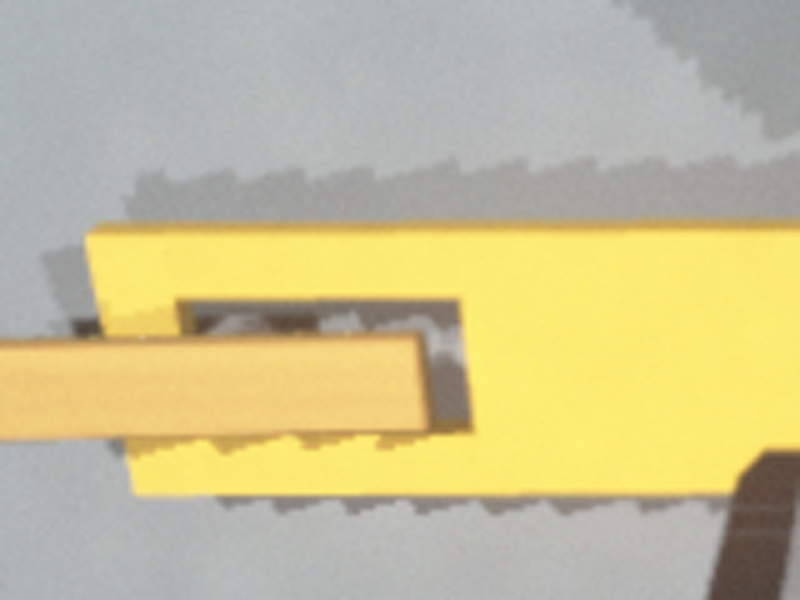

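View pics/s14a.png

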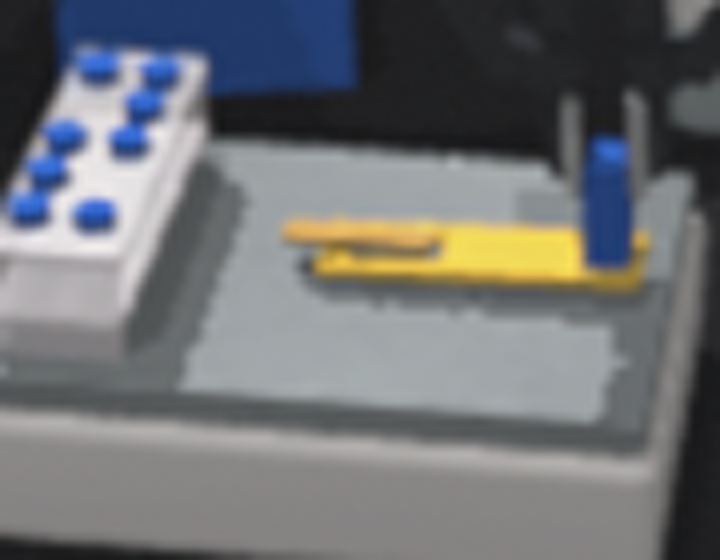

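servo_tool(
  targets=[
    [[4.4,0.2,0],[0,0,-0.048],10],
    [[1,0,0],[0,0,0],10],
    [[1,0,0],[0,0,0],10],
    [[0,0,0],[0,0,0],10],
    [[0,0,0],[0,0,0],10],
  ],
)

```text
time: 19.35
position: [0.6024, 0.1245, 0.0932]
eef_rot: [[0.003, 0.966, -0.257], [-0.003, -0.257, -0.966], [-1.0, 0.003, 0.002]]
force: [-6.4, 1.3, 0.3]
finger_gap: 0.0139
```

servo_tool(
  targets=[
    [[1,0,0],[0,0,0],10],
    [[0,0,0],[0,0,0],10],
    [[0,0,0],[0,0,0],10],
  ],
)

```text
time: 19.65
position: [0.6025, 0.1245, 0.0924]
eef_rot: [[0.003, 0.966, -0.257], [-0.003, -0.257, -0.966], [-1.0, 0.004, 0.002]]
force: [-5.7, 1.4, 0.8]
finger_gap: 0.0143
```

servo_tool(
  targets=[
    [[0.5,0,0],[0,0,0],10],
    [[0,0,0],[0,0,0],10],
    [[0,0,0],[0,0,0],10],
  ],
)

```text
time: 19.95
position: [0.6025, 0.1245, 0.0919]
eef_rot: [[0.003, 0.966, -0.257], [-0.003, -0.257, -0.966], [-1.0, 0.004, 0.002]]
force: [-6.0, 2.3, 1.5]
finger_gap: 0.0143
```

```bash
python3 look.py 15
```

```text
[-6.03  2.31  1.54] [0.368 1.466 0.052] (array([-3.41, -0.26,  2.1 ]), 0.22, -14.87)
[-6.51  1.46  1.62] [0.346 1.448 0.015] (array([-3.4 , -0.26,  2.11]), 0.22, -14.88)
```

servo_tool(
  targets=[
    [[0,-1,0],[0,0,0],10],
    [[0,-1,0],[0,0,0],10],
    [[0,0,0],[0,0,0],10],
    [[0,0,0],[0,0,0],10],
  ],
)

```text
time: 20.45
position: [0.6021, 0.125, 0.0919]
eef_rot: [[0.006, 0.967, -0.256], [-0.002, -0.256, -0.967], [-1.0, 0.006, 0.0]]
force: [-3.2, -0.5, 0.7]
finger_gap: 0.0142
```

```bash
python3 look.py 16; python3 -c "
from h import *
im=load('s16')['image'][:,:,::-1]
cv2.imwrite('pics/s16b.png',cv2.resize(im[165:200,285:345],None,fx=13,fy=13,interpolation=cv2.INTER_CUBIC))"
```

```text
[-3.22 -0.52  0.7 ] [0.064 0.796 0.08 ] (array([-3.87,  0.09,  1.81]), 0.36, -14.84)
[-2.32  0.66  1.09] [0.044 0.695 0.042] (array([-3.9 ,  0.14,  1.73]), 0.34, -14.84)
```

View pics/w16a.png

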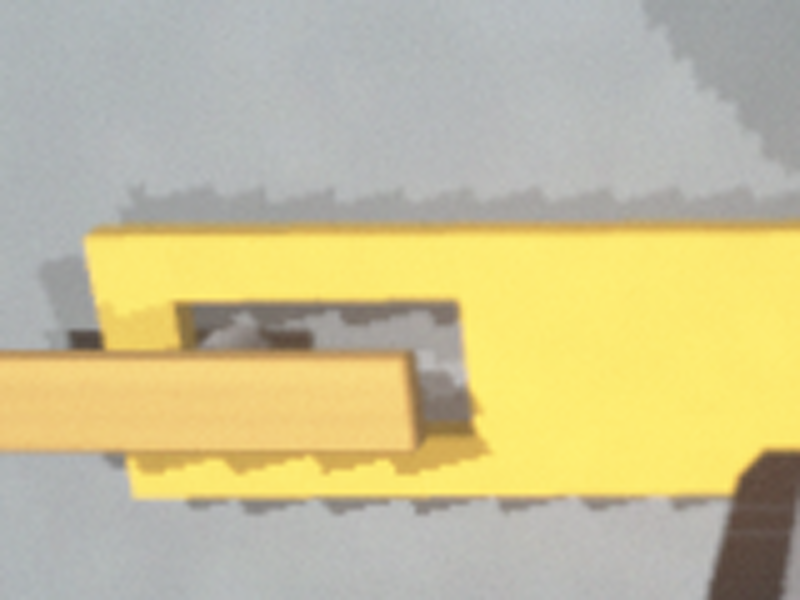

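View pics/s16b.png

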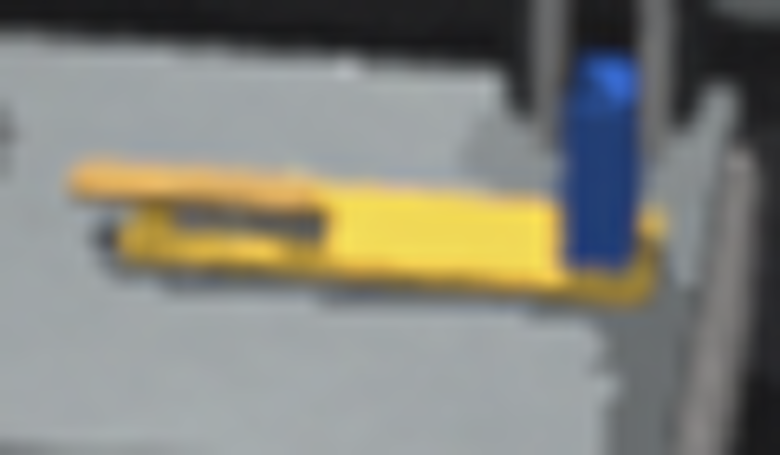

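servo_tool(
  targets=[
    [[0,-1,0],[0,0,0],10],
    [[0,0,0],[0,0,0],10],
    [[0,0,0],[0,0,0],10],
  ],
)

```text
time: 20.85
position: [0.6017, 0.1255, 0.0917]
eef_rot: [[0.007, 0.967, -0.256], [-0.001, -0.256, -0.967], [-1.0, 0.007, -0.0]]
force: [0.2, 0.5, -1.6]
finger_gap: 0.0143
```

servo_tool(
  targets=[
    [[0.5,0,0],[0,0,0],10],
    [[0,0,0],[0,0,0],10],
    [[0,0,0],[0,0,0],10],
  ],
)

```text
time: 21.15
position: [0.6009, 0.1256, 0.0911]
eef_rot: [[0.005, 0.967, -0.256], [-0.001, -0.256, -0.967], [-1.0, 0.005, -0.0]]
force: [0.5, -0.5, -0.5]
finger_gap: 0.014
```

servo_tool(
  targets=[
    [[0.5,0,0],[0,0,0],10],
    [[0,0,0],[0,0,0],10],
    [[0,0,0],[0,0,0],10],
  ],
)

```text
time: 21.45
position: [0.6006, 0.1256, 0.0905]
eef_rot: [[0.004, 0.967, -0.256], [-0.001, -0.256, -0.967], [-1.0, 0.005, -0.0]]
force: [0.8, 0.4, -2.1]
finger_gap: 0.014
```

```bash
python3 look.py 17
```

```text
[ 0.8  0.4 -2.1] [-0.008 -0.01   0.002] (array([-5.56,  0.28,  0.63]), 0.26, -14.84)
[-0.51 -0.47 -0.94] [ 0.016 -0.047  0.021] (array([-5.58,  0.31,  0.68]), 0.26, -14.84)
```

servo_tool(
  targets=[
    [[0.5,0,0],[0,0,0],10],
    [[0,0,0],[0,0,0],10],
    [[0,0,0],[0,0,0],10],
  ],
)

```text
time: 21.85
position: [0.6005, 0.1256, 0.0901]
eef_rot: [[0.004, 0.967, -0.256], [-0.001, -0.256, -0.967], [-1.0, 0.004, -0.0]]
force: [0.2, -0.5, -1.2]
finger_gap: 0.0143
```

servo_tool(
  targets=[
    [[0.4,0,0],[0,0,0],10],
    [[0,0,0],[0,0,0],10],
    [[0,0,0],[0,0,0],10],
  ],
)

```text
time: 22.15
position: [0.6006, 0.1256, 0.0899]
eef_rot: [[0.005, 0.967, -0.256], [-0.001, -0.256, -0.967], [-1.0, 0.005, -0.0]]
force: [-0.4, 0.2, 1.0]
finger_gap: 0.0142
```

servo_tool(
  targets=[
    [[0.3,0,0],[0,0,0],10],
    [[0,0,0],[0,0,0],10],
    [[0,0,0],[0,0,0],10],
  ],
)

```text
time: 22.45
position: [0.6006, 0.1256, 0.0899]
eef_rot: [[0.005, 0.967, -0.256], [-0.001, -0.256, -0.967], [-1.0, 0.005, -0.0]]
force: [-1.5, -0.4, 4.7]
finger_gap: 0.0138
```

```bash
python3 look.py 18
```

```text
[-1.52 -0.37  4.73] [0.039 0.234 0.025] (array([-5.55,  0.3 , -0.06]), 0.28, -14.84)
[-1.63 -0.12  5.38] [0.064 0.348 0.011] (array([-5.53,  0.31, -0.05]), 0.28, -14.84)
```

servo_tool(
  targets=[
    [[-0.4,0,0],[0,0,0],10],
    [[0,0,0],[0,0,0],10],
    [[0,-2,0],[0,0,0],10],
    [[0,-2,0],[0,0,0],10],
    [[0,-2,0],[0,0,0],10],
    [[0,-2,0],[0,0,0],10],
    [[0,0,0],[0,0,0],10],
    [[0,0,0],[0,0,0],10],
  ],
)

```text
time: 23.35
position: [0.5929, 0.1278, 0.0899]
eef_rot: [[0.005, 0.967, -0.256], [-0.001, -0.256, -0.967], [-1.0, 0.005, -0.0]]
force: [1.3, -0.6, 2.1]
finger_gap: 0.0143
```

```bash
python3 look.py 19
```

```text
[ 1.34 -0.62  2.08] [-0.074 -0.302 -0.004] (array([-13.57,   0.42,  -0.05]), 0.27, -14.84)
[ 0.54 -0.11  2.48] [-0.036 -0.296  0.052] (array([-1.354e+01,  4.300e-01, -1.000e-02]), 0.27, -14.84)
```

View pics/w19a.png

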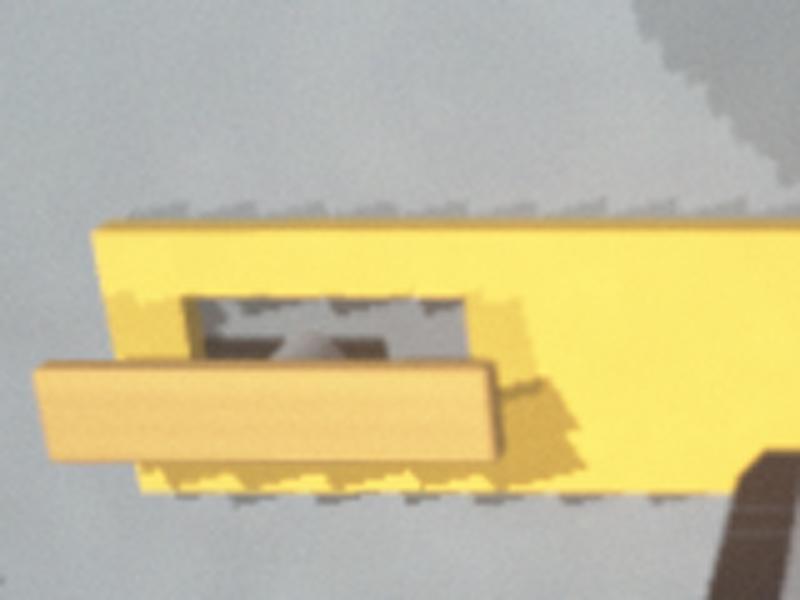

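servo_tool(
  targets=[
    [[0,-2,0],[0,0,0],10],
    [[0,-2,0],[0,0,0],10],
    [[0,-2,0],[0,0,0],10],
    [[0,0,0],[0,0,0],10],
    [[0,0,0],[0,0,0],10],
  ],
)

```text
time: 23.95
position: [0.5868, 0.1293, 0.0899]
eef_rot: [[0.004, 0.967, -0.256], [-0.001, -0.256, -0.967], [-1.0, 0.004, -0.0]]
force: [1.1, -0.5, 4.3]
finger_gap: 0.0144
```

servo_tool(
  targets=[
    [[0,-2,0],[0,0,0],10],
    [[0,-2,0],[0,0,0],10],
    [[0,-2,0],[0,0,0],10],
    [[0,0,0],[0,0,0],10],
    [[0,0,0],[0,0,0],10],
  ],
)

```text
time: 24.45
position: [0.5811, 0.1308, 0.0899]
eef_rot: [[0.004, 0.967, -0.256], [-0.001, -0.256, -0.967], [-1.0, 0.004, -0.0]]
force: [2.6, -0.2, 5.5]
finger_gap: 0.0141
```

servo_tool(
  targets=[
    [[0,-1,0],[0,0,0],10],
    [[0,-1,0],[0,0,0],10],
    [[0,0,0],[0,0,0],10],
    [[0,0,0],[0,0,0],10],
  ],
)

```text
time: 24.85
position: [0.5796, 0.1312, 0.0899]
eef_rot: [[0.005, 0.967, -0.256], [-0.001, -0.256, -0.967], [-1.0, 0.005, -0.0]]
force: [4.3, -0.7, 4.3]
finger_gap: 0.0143
```

servo_tool(
  targets=[
    [[0,-0.5,0],[0,0,0],10],
    [[0,0,0],[0,0,0],10],
    [[0,0,0],[0,0,0],10],
  ],
)

```text
time: 25.15
position: [0.5792, 0.1314, 0.0899]
eef_rot: [[0.005, 0.967, -0.256], [-0.001, -0.256, -0.967], [-1.0, 0.005, -0.0]]
force: [4.3, -2.3, 5.0]
finger_gap: 0.0141
```

servo_tool(
  targets=[
    [[0,-0.5,0],[0,0,0],10],
    [[0,0,0],[0,0,0],10],
    [[0,0,0],[0,0,0],10],
  ],
)

```text
time: 25.45
position: [0.5787, 0.1315, 0.0899]
eef_rot: [[0.005, 0.967, -0.256], [-0.001, -0.256, -0.967], [-1.0, 0.005, -0.0]]
force: [5.2, -1.4, 6.0]
finger_gap: 0.0141
```

servo_tool(
  targets=[
    [[-0.3,0,0],[0,0,0],10],
    [[0,0,0],[0,0,0],10],
    [[0,0,0],[0,0,0],10],
  ],
)

```text
time: 25.75
position: [0.5781, 0.1316, 0.0899]
eef_rot: [[0.004, 0.967, -0.256], [-0.001, -0.256, -0.967], [-1.0, 0.004, -0.0]]
force: [3.9, -0.5, 4.7]
finger_gap: 0.0138
```

```bash
python3 look.py 20
```

```text
[ 3.89 -0.51  4.74] [-0.161 -0.623 -0.017] (array([-2.88e+01,  3.00e-01,  2.00e-02]), 0.23, -14.85)
[ 3.58 -0.8   3.89] [-0.116 -0.645 -0.009] (array([-2.88e+01,  3.10e-01,  2.00e-02]), 0.23, -14.84)
```

View pics/w20a.png

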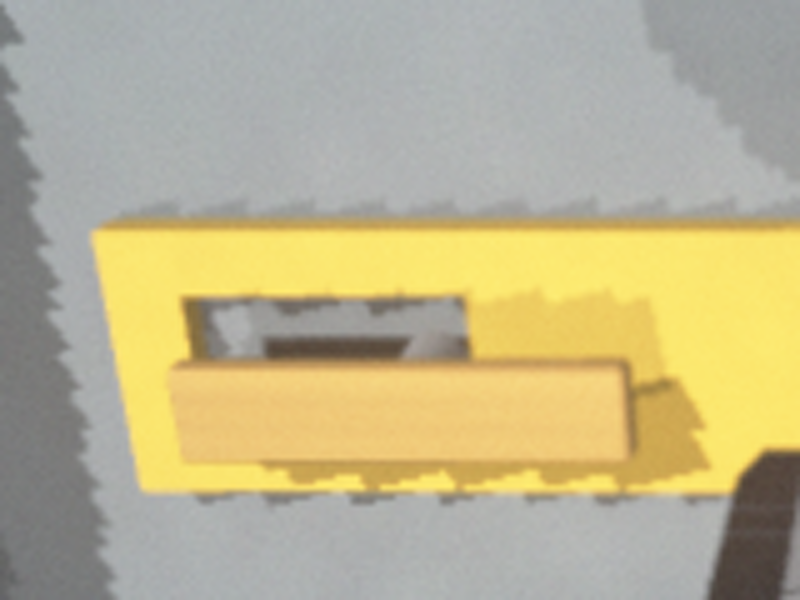

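View pics/s20a.png

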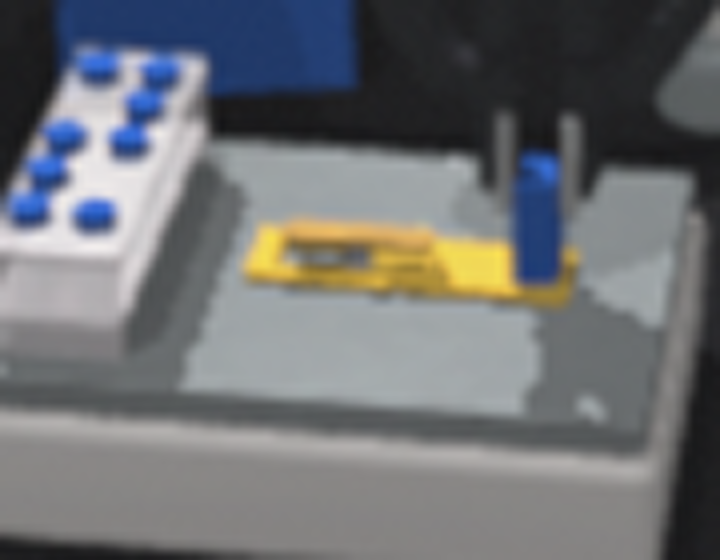

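servo_tool(
  targets=[
    [[-0.2,-0.4,0],[0,0,0],10],
    [[0,0,0],[0,0,0],10],
    [[0,0,0],[0,0,0],10],
  ],
)

```text
time: 26.15
position: [0.5773, 0.1317, 0.0899]
eef_rot: [[0.003, 0.967, -0.256], [-0.001, -0.256, -0.967], [-1.0, 0.003, 0.0]]
force: [3.0, 0.9, 3.9]
finger_gap: 0.0142
```

servo_tool(
  targets=[
    [[-0.1,-0.5,0],[0,0,0],10],
    [[0,0,0],[0,0,0],10],
    [[0,0,0],[0,0,0],10],
  ],
)

```text
time: 26.45
position: [0.5767, 0.1318, 0.0899]
eef_rot: [[0.003, 0.967, -0.256], [-0.001, -0.256, -0.967], [-1.0, 0.003, 0.0]]
force: [1.3, -0.1, 1.7]
finger_gap: 0.0144
```

servo_tool(
  targets=[
    [[0,-0.5,0],[0,0,0],10],
    [[0,0,0],[0,0,0],10],
    [[0,0,0],[0,0,0],10],
  ],
)

```text
time: 26.75
position: [0.5766, 0.1318, 0.0899]
eef_rot: [[0.003, 0.967, -0.256], [-0.001, -0.256, -0.967], [-1.0, 0.004, 0.0]]
force: [2.0, 0.1, -0.7]
finger_gap: 0.0145
```

```bash
python3 look.py 21
```

```text
[ 2.    0.08 -0.75] [-0.044 -0.468  0.042] (array([-30.37,   0.14,   0.06]), 0.21, -14.84)
[ 2.58 -0.06 -0.81] [-0.08  -0.449 -0.008] (array([-30.33,   0.11,   0.06]), 0.21, -14.84)
```

View pics/w21a.png

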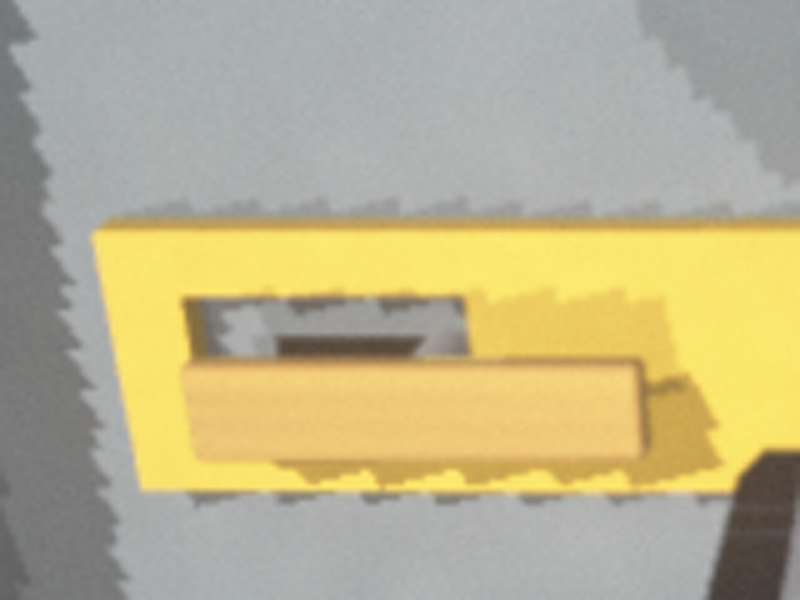

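servo_tool(
  targets=[
    [[0,-0.5,0],[0,0,0],10],
    [[0,0,0],[0,0,0],10],
    [[0,0,0],[0,0,0],10],
  ],
)

```text
time: 27.15
position: [0.5765, 0.1319, 0.0901]
eef_rot: [[0.004, 0.967, -0.256], [-0.001, -0.256, -0.967], [-1.0, 0.005, 0.0]]
force: [3.1, -0.8, -1.4]
finger_gap: 0.0141
```

servo_tool(
  targets=[
    [[0,-0.5,0],[0,0,0],10],
    [[0,0,0],[0,0,0],10],
    [[0,0,0],[0,0,0],10],
  ],
)

```text
time: 27.45
position: [0.5764, 0.132, 0.0903]
eef_rot: [[0.005, 0.967, -0.256], [-0.001, -0.256, -0.967], [-1.0, 0.005, 0.0]]
force: [4.1, -1.4, -1.9]
finger_gap: 0.0142
```

servo_tool(
  targets=[
    [[0.4,0.4,0],[0,0,0],10],
    [[0,0,0],[0,0,0],10],
    [[0,0,0],[0,0,0],10],
  ],
)

```text
time: 27.75
position: [0.5765, 0.1319, 0.09]
eef_rot: [[0.005, 0.967, -0.256], [-0.001, -0.256, -0.967], [-1.0, 0.005, 0.0]]
force: [4.1, -1.7, -1.5]
finger_gap: 0.0137
```

servo_tool(
  targets=[
    [[0,0,0],[0,0,0],17],
    [[0,0,0],[0,0,0],20],
    [[0,0,0],[0,0,0],24],
    [[0,0,0],[0,0,0],28],
    [[0,0,0],[0,0,0],28],
    [[0,0,0],[0,0,0],28],
  ],
)

```text
time: 28.35
position: [0.576, 0.1321, 0.0898]
eef_rot: [[0.004, 0.967, -0.256], [-0.001, -0.256, -0.967], [-1.0, 0.004, 0.0]]
force: [-0.4, -0.2, -0.1]
finger_gap: 0.028
```

```bash
python3 look.py 22
```

```text
[-0.38 -0.25 -0.08] [ 0.008 -0.014  0.048] (array([-30.95,   0.27,  -0.04]), 0.22, -14.84)
[ 0.62 -0.13  0.55] [ 0.016 -0.025 -0.013] (array([-30.77,   0.3 ,  -0.05]), 0.24, -14.84)
```

View pics/w22.png

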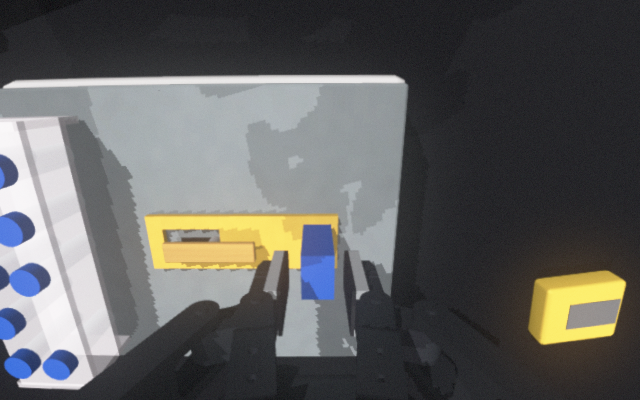

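View pics/s22a.png

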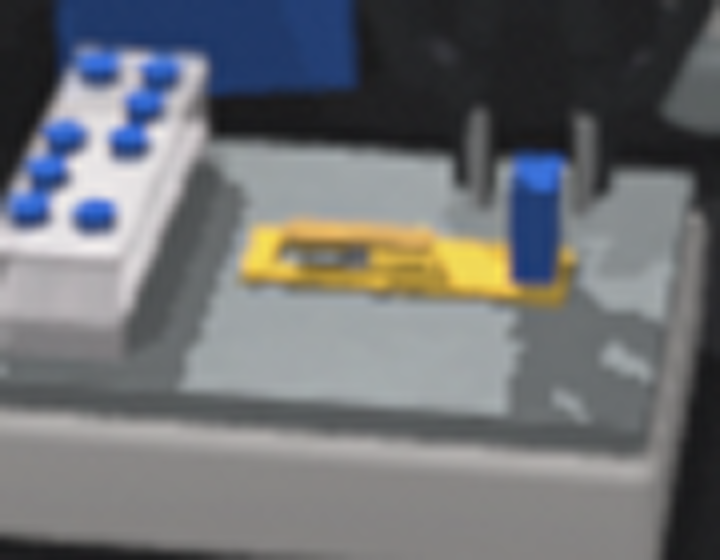

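Released cleanly, and both pads are clear of the handle. I'll withdraw straight up.

servo_tool(
  targets=[
    [[-5,0,0],[0,0,0],28],
    [[-10,0,0],[0,0,0],28],
    [[-20,0,0],[0,0,0],28],
    [[-30,0,0],[0,0,0],28],
    [[-30,0,0],[0,0,0],28],
    [[0,0,0],[0,0,0],28],
    [[0,0,0],[0,0,0],28],
  ],
)

```text
time: 29.15
position: [0.5765, 0.1322, 0.1864]
eef_rot: [[0.007, 0.967, -0.256], [-0.001, -0.256, -0.967], [-1.0, 0.007, -0.001]]
force: [-0.4, 0.6, -0.9]
finger_gap: 0.0282
```

```bash
python3 look.py 23; python3 -c "
from h import *
im=load('w23')['image'][:,:,::-1]
cv2.imwrite('pics/w23b.png',cv2.resize(im[80:280,120:360],None,fx=3.2,fy=3,interpolation=cv2.INTER_CUBIC))"
```

```text
[-0.45  0.62 -0.9 ] [-0.026  0.048 -0.026] (array([-30.49,   0.48,  96.22]), 0.4, -14.84)
[-0.01 -0.11 -0.09] [-0.07  -0.04  -0.028] (array([-31.73,   0.  ,  94.48]), 0.17, -14.84)
```

View pics/w23b.png

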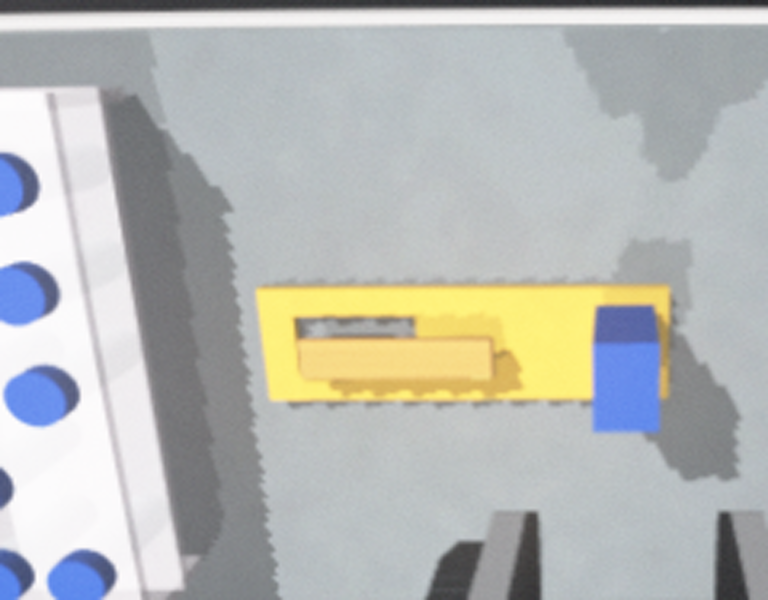

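View pics/s23.png

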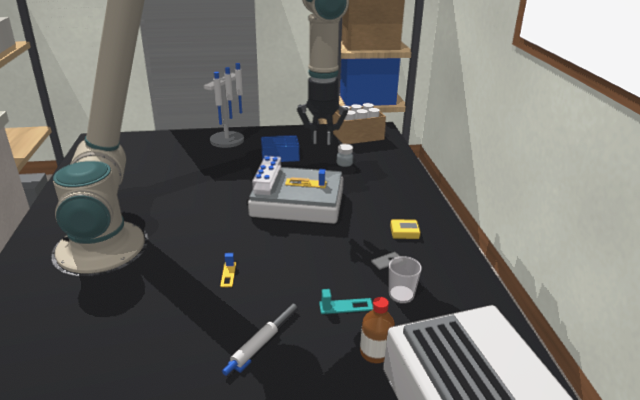

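```bash
python3 - <<'E'
from h import *
W=load('w23')
f=lambda pts:[((x+.5)/3.2-.5+120,(y+.5)/3-.5+80) for x,y in pts]
o=[(W,n,np.array(u)) for n,u in zip(['nl','nr','hl','hr','tl','tr','ur','ul'],f([(257,289),(271,402),(670,287),(668,399),(594,342),(593,432),(660,432),(659,341)]))]
p,e=fit(o,PL,[.5,.15,-.26],z=.07); print(p,np.degrees(p[2]),np.abs(e).max())
HD=dict(a=(-.026,-.006,.085),b=(.026,-.006,.085),c=(.026,.006,.085),d=(-.026,.006,.085))
o=[(W,n,np.array(u)) for n,u in zip('dabc',f([(297,339),(300,382),(491,380),(491,338)]))]
h,e=fit(o,HD,[.52,.14,-.25]); print(h,np.degrees(h[2]),np.abs(e).max())
a=h[2]; d=(p[:2]-h[:2])*1e3; print('eye rel neck', d@[np.cos(a),np.sin(a)], d@[-np.sin(a),np.cos(a)])
E
```

```text
[ 0.50550294  0.14950093 -0.25344215] -14.521165355626108 0.5613720218659353
[ 0.51763733  0.14542357 -0.25366538] -14.533955692094505 0.8965494557625107
eye rel neck -12.769314125671656 0.9017067197138541
```

Measured offset is −12.8 mm, which is exactly what the plate's handle-side eye edge against the neck should give. Handing in.

```bash
python3 -c "
from bench import ticket
print(ticket.sign_off())"
```

```text
the job is handed in; nothing more can be done
None
```

The yellow plate is hooked on the stud, flat on the deck and pushed towards the rack until it stopped against the neck. I let go, backed the gripper well clear and handed the job in at about 29 s.

- **Hooking:** I gripped the blue handle across its x, tilted the plate 30°, and felt for the deck with the nose. I then slipped the nose under the head and drew the plate back until the eye met the neck.
- **Levelling:** I swung it level past the head's far end with the eye held lightly against the neck, then lowered it onto the deck.
- **Tucking in:** I pushed it about 25 mm towards the rack to the stop, then opened the gripper and lifted away.
- **Forces:** The readings I took during contact stayed under about 8 N.
- **Last checks:** In the final wrist picture the eye's centre is 12.8 mm to the rack side of the neck, which is what contact with the handle-side edge should give. It sits 0.9 mm off centre sideways and parallel to the slot. The side picture shows the plate flat, its handle side under the head, and the bystanders apparently where they were.
- **Disagreements:**
  - My first side-camera estimate put the stud about 7 mm off sideways from the wrist camera's. I used the wrist camera, and later views agreed with it.
  - The arm's own position reading put the final stop about 1 mm further towards the rack than expected, probably from the plate shifting slightly in the grip.

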